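# Fit the glass guard and draw the dough press's plunger to its fill ring

### The job

Get the dough press ready for filling. Take the glass guard out of the plate rack, holding it by its two upright edges only so that nothing of the robot touches the glass faces, and lower it fully home in the groove on the press's base before letting go of it. Then take the plunger by its knob, draw it straight along the leaning barrel, without wrenching it sideways, until the dark ring round the rod is level with the barrel's mouth, and finish while still holding it there; never pull it right out, and leave the other things in their places.

Things in the scene. Friction and masses are not known exactly. Their poses are not given: they have to be found in the camera images.
- press: Dough press, fixed to the counter: grey base plate 140 (its x) by 220 (its y) by 15 mm. Origin under the base's centre, z up, its front (-x) towards the robot, turned up to 0.3 rad. At y = +55 mm stands the leaning steel barrel; at y = -55 mm runs the guard's groove. Press and rack may stand on either side of the robot.
- barrel: Steel barrel of the press, 48 mm across and 100 mm long, leaning 20 degrees from vertical towards the press's -x. Origin at the centre of its open mouth (at x -12, y 55, z 135 mm in the press's frame); its z points out of the bore along the bore's axis, its y is the press's y. Bore 19.5 mm across, 90 mm deep.
- groove (a point): Centre of the floor of the guard's groove on the press, 15 mm above the counter; axes as the press. The groove runs along x between two aluminium cheeks 86 mm long, 7 mm apart, 22 mm high, with flared lips above them up to 32 mm over the groove's floor; low end stops leave 70 mm of length.
- knob (a point): Centre of the plunger's black knob, a cylinder 30 mm across and 30 mm long on the end of the steel plunger rod (18 mm across, 140 mm long with the knob, about 0.35 kg, loose: it slides freely, and falls back if let go). z points out along the rod. At the start the plunger rests on the bore's floor, the knob's underside 20 mm outside the mouth and its centre 35 mm outside.
- ring (a point): Centre of the dark ring, 4 mm wide, round the plunger rod, 85 mm down the rod from the knob's centre; z along the rod, outwards. At the start it is hidden 50 mm down the bore.
- guard_mid (a point): Centre of the glass guard, an upright clear pane 62 mm wide (its x), 5 mm thick (its y), 85 mm high (z up), about 70 g, with ground greenish edges 6 mm broad at the two sides. It stands in one of the rack's two slots; the shorter dark wooden board with the round top in the other slot is not wanted. Its two faces are alike, so either way round will do.
- glass: The clear face of that guard, inside its edges; origin at the middle of the guard's underside. The robot must not touch it.
- plunger: The plunger as a whole; origin at the centre of the rod's foot, z outwards along the rod.
- guard: The guard as a whole; origin at the middle of its underside, axes as its centre.
- rack: Low beech plate rack, 90 (x) by 130 (y) by 32 mm high, fixed. Origin under its centre. Two slots along its x at y = -28 and +28 mm, floor 12 mm above the counter, 20 mm deep, 7 mm wide.
- board: Bystander: dark wooden board 62 wide, 5 thick, 78 mm high with a round top, in the rack. Origin under its centre. Leave alone.
- jar: Bystander: glass jar 64 across, 100 mm high. Origin under its centre. Leave alone.
- can: Bystander: can 70 across, 100 mm high. Origin under its centre. Leave alone.
- mug: Bystander: white mug 80 across, 90 mm high. Origin under its centre. Leave alone.
- bowl: Bystander: white bowl 110 across, 50 mm high. Origin under its centre. Leave alone.
- spoon: Bystander: steel spoon with a wooden handle lying on the counter. Origin under its centre. Leave alone.
- pepper: Bystander: pepper jar 38 across, 65 mm high, near the robot. Origin under its centre. Leave alone.

How it is judged (in metres and radians):
On the way, in this order (a step that is already met when the one before it is completed fails the run):
1. the guard stands on the groove's floor while the fingers still hold it by its edges (x of guard_mid in the frame of groove between -0.008 and 0.008 m and y of guard_mid in the frame of groove between -0.009 and 0.009 m and z of guard_mid in the frame of groove between 0.036 and 0.0475 m and angle between guard_mid's own z axis and vertical below 0.17 rad and angle between the x axis of guard_mid and the x axis of press, either way round below 0.2 rad and contact force between the fingers and guard above 1 N), for 0.1 s.
2. the guard is let go and stands in the groove (x of guard_mid in the frame of groove between -0.008 and 0.008 m and y of guard_mid in the frame of groove between -0.009 and 0.009 m and z of guard_mid in the frame of groove between 0.036 and 0.0475 m and angle between guard_mid's own z axis and vertical below 0.17 rad and angle between the x axis of guard_mid and the x axis of press, either way round below 0.2 rad and contact force between the fingers and guard below 0.1 N), for 0.2 s.
3. the plunger is held with its ring level with the barrel's mouth (z of ring in the frame of barrel between -0.007 and 0.007 m and x of ring in the frame of barrel between -0.005 and 0.005 m and y of ring in the frame of barrel between -0.005 and 0.005 m and angle between the z axis of ring and the z axis of barrel, either way round below 0.06 rad and contact force between the fingers and plunger above 1 N), for 0.2 s.
At the end, for the whole second after the job is handed in: Guard released, upright (0.17 rad) in the groove: centre within 8 mm along, 9 mm across, 36 to 47.5 mm above its floor, turned under 0.2 rad. Plunger gripped and still: ring within 7 mm of the mouth along the bore, 5 mm of its axis, rod within 0.06 rad of it (all of step 3 and x of guard_mid in the frame of groove between -0.008 and 0.008 m and y of guard_mid in the frame of groove between -0.009 and 0.009 m and z of guard_mid in the frame of groove between 0.036 and 0.0475 m and angle between guard_mid's own z axis and vertical below 0.17 rad and angle between the x axis of guard_mid and the x axis of press, either way round below 0.2 rad and contact force between the arm and guard below 0.1 N and linear speed of plunger below 0.01 m/s); the arm keeps its last pose, push and grip.
It fails at once if the robot touched a glass face of the guard (contact force between any of the fingers, the arm and glass above 0.3 N).
It fails at once if the plunger was pulled right out of the bore or nearly so (ring more than 25 mm past the mouth) (z of ring in the frame of barrel above 0.025 m).
It fails at once if the plunger was wrenched askew in its bore: over 0.06 rad off its axis, over 150 N on the bore, or over 36 N while being drawn (more than 5 mm out) (angle between the z axis of ring and the z axis of barrel, either way round above 0.06 rad or contact force between plunger and barrel above 150 N or (contact force between plunger and barrel above 36 N and z of ring in the frame of barrel above -0.045 m)).
It fails at once if another thing was shifted by more than 30 mm (distance of any of board, jar, can, mug, bowl, spoon, pepper from where it was at the start of the episode above 0.03 m).
It also fails if it takes over 61 s, if anything falls off the work surface, if the arm or the gripper's body presses on something with over 40 N, if the wrist force passes 120 N, or if a joint passes its speed limit or range.

### The arm

A 6-joint arm with a two-finger parallel gripper is mounted at the origin on the work surface. World frame = base frame: x ahead of the robot, y to its left, z up, the work surface at z = 0. Lengths are in mm, angles in rad, forces in N, time in s.
With the tool pointing down it reaches from about 275 to 725 mm from the base axis. Payload 15.9 kg.
Tool frame: the origin (TCP) lies between the finger pads; the fingertips stand 11 mm ahead of it and the grasp point (between the pads) lies 8 mm behind it; x points along the fingers, y is the direction in which the jaws open and shut, and the axes are right-handed (so a half turn about x gives the same grasp; the last joint's range is limited). The gripper opens to 85 mm and grips with 20 to 120 N. Pads are 22 mm wide; open, the fingers measure 114 mm over their backs; the gripper's body (76 mm by 85 mm) begins 54 mm behind the grasp point. The pads swing forward as they close: fully open they stand 13 mm farther back than shut.
Start: joints at [-1.165, 0.213, -0.034, 1.323, 0, 1.571], TCP at [197.37, -459.381, 242.306] pointing down, gripper open.
Joint ranges: [-2.98, 2.98], [-0.74, 1.72], [-1.14, 1.35], [-2.1, 2.04], [-1.57, 1.44], [-3.14, 3.14]. Speed limits (rad/s): [1.89, 1.89, 2.39, 2.57, 3.14, 3.14].

### API

Orientations are given as a 3x3 rotation matrix whose columns are the frame's x, y, z axes.
In Python, from cell import ctrl, grab_frame, camera_params, look_for, silhouettes gives the robot as it stands. The module is installed in compiled form; this text tells all that it offers.
- The arm moves only by the tool step_arm, never from a script. Its argument "targets" is a list of rows, each a list of 3 entries, a list of its own where there are three numbers: the turn, a rotation vector about the world's x, y, z in rad, then the shift along the world's x, y, z in m, then the closure, from -1 (fully open) to 1 (shut). In form: [[[wx, wy, wz], [dx, dy, dz], claw], ...]. A call has 1 to 20 rows; each row shifts and turns the pose as measured when the row begins; what a row does not reach is not made up. A row lasts 1/8 s, in which the tool goes at most 62.5 mm and 10.7 degrees, less where a joint would pass 70% of its speed; a pose out of reach is approached as far as the arm can. A call is refused whole if a number of a shift passes 0.0625 or a number of a turn 0.188, either way. A call with a gripper value outside its range is refused whole. The fingers move at their own pace and stop on an object; "force" is the grip in N (left out, the last holds). Time passes only in rows, so rows that do not move let the fingers close. It gives the time, the measured TCP pose, the force and the opening at its end, in the units of the state.
- ctrl.sense(): the state, without advancing time (a new reading comes with each control period).
- grab_frame(name): name is "scene" or "top" or "wrist"; returns the picture (400x640x3 uint8, red, green, blue); there is no depth.
- camera_params(name): a dict with "fov_y" (degrees; the focal length in pixels is half the picture's height over the tangent of half this angle, whatever the lens; pixels are square), "cx", "cy" (the principal point, pixels), "rvec" (rotation vector, rad) and "tvec" (3), from world to camera coordinates, as OpenCV has them. Camera axes: x right, y down, z forward; pixel columns grow to the right and rows downward; lengths in mm; the calibration is good to about 2 mm. A picture is of the moment at which its call begins: read the wrist's pose just before it. camera_params takes no time and is no camera call; for the wrist camera it gives the pose at the moment of the call.
- ctrl.close_job(): hands the job in, once; it reports no verdict.
Trained networks look in the newest picture that a camera, given by its name, has taken for a name from the list of things; names that differ only in an ending like _2 or _b are one class to them, and where a whole thing is asked for, a point or a joint stands for the part that bears it (a point fixed in the world has none). Each returns a list of dicts, best first, with "p" (0 to 1); they miss things now and then, are a little off and sometimes report something else, mostly with a low value. They report only what shows in the picture. A call takes as long as a camera call.
- look_for(camera, thing): "at" ([column, row] in pixels, amid what is visible of it).
- silhouettes(camera, thing): "mask" (400x640 bool, what is visible of it) and "at" ([column, row] in pixels, amid what is visible of it).
The state is a dict: "time_s": time; "joint_pos": joint angles; "dq": joint speeds; "joint_torque": joint torques, N m; "ee_pos": TCP position; "tcp_rot": TCP orientation; "force": force on the tool from outside, world axes, zero at the start; "ft_torque": the same for the moment, N m; "gripper_width": finger opening in mm.
Only numpy, scipy, OpenCV 4.12 (cv2) and the standard library are available. Lean on these libraries where they do the work, as an engineer would, in place of code of your own. Each camera call takes 0.05 s, during which the arm holds its last target.

## Working session

There is one attempt and no reset: what is moved stays moved. The work goes in short steps, Python scripts to look and compute and a tool call to move; the robot and the scene stay as the last step left them, time stands still between calls to the robot, and variables do not carry over. Pictures are saved under pics/ and viewed, and the job is handed in when it is done.

Besides the shell and the picture viewer there is one more tool, called after "Emit:" as name(argument=value, ...) on one line, values as JSON. step_arm: Moves the arm, as the interface text tells. Its arguments: {"type":"object","properties":{"targets":{"type":"array"},"force":{"type":"number"}},"required":["targets"]}

```bash
mkdir -p pics
cat > h.py <<'E'
import numpy as np, cv2
from cell import ctrl, grab_frame, camera_params, look_for, silhouettes
def cam(n):
    p=camera_params(n); f=200/np.tan(np.radians(p['fov_y'])/2)
    K=np.array([[f,0,p['cx']],[0,f,p['cy']],[0,0,1.]]); R=cv2.Rodrigues(np.array(p['rvec'],float))[0]
    return K,R,np.array(p['tvec'],float).ravel()
def proj(c,P):
    K,R,t=c; q=(np.atleast_2d(P)@R.T+t)@K.T; return q[:,:2]/q[:,2:]
def ray(c,uv):
    K,R,t=c; d=R.T@np.linalg.inv(K)@np.array([uv[0],uv[1],1.]); return -R.T@t,d/np.linalg.norm(d)
def atz(c,uv,z):
    o,d=ray(c,uv); return o+d*(z-o[2])/d[2]
def tri(rs):
    A=np.zeros((3,3));b=np.zeros(3)
    for o,d in rs:
        M=np.eye(3)-np.outer(d,d);A+=M;b+=M@o
    x=np.linalg.solve(A,b); return x,[float(np.linalg.norm((np.eye(3)-np.outer(d,d))@(x-o))) for o,d in rs]
def save(n,im): cv2.imwrite('pics/'+n+'.png',im[:,:,::-1])
E
python3 - <<'E'
from h import *
s=ctrl.sense(); print(s['time_s'],s['ee_pos'],s['tcp_rot'],s['gripper_width'],s['force'])
for n in ['scene','top','wrist']:
    im=grab_frame(n); save(n+'0',im); c=cam(n); print(n,c[0][0,0],c[0][:2,2],-c[1].T@c[2], c[1][2], im.shape)
E
```

```text
0.0 [ 197.2755407  -459.09608365  241.83573793] [[-4.11009880e-04  3.94779827e-01 -9.18775663e-01]
 [ 9.92715036e-04 -9.18775127e-01 -3.94780041e-01]
 [-9.99999423e-01 -1.07434091e-03 -1.42782158e-05]] 85.22081951405603 [ 0.03770417  0.33395792 -0.43136713]
scene 492.32695534103743 [321.89123179 199.15003365] [1215.65947626 -672.48835533 1308.51334768] [-0.41601936  0.44951034 -0.79048615] (400, 640, 3)
top 520.7534269382727 [316.72421584 194.28218187] [ 329.43097308  -13.34335795 1924.18880211] [ 0.13592672 -0.00398021 -0.9907109 ] (400, 640, 3)
wrist 277.80972869414995 [316.53385053 203.67861058] [ 266.82243628 -429.30130673  372.05569309] [-0.26872584 -0.11523213 -0.95629911] (400, 640, 3)
```

View pics/scene0.png

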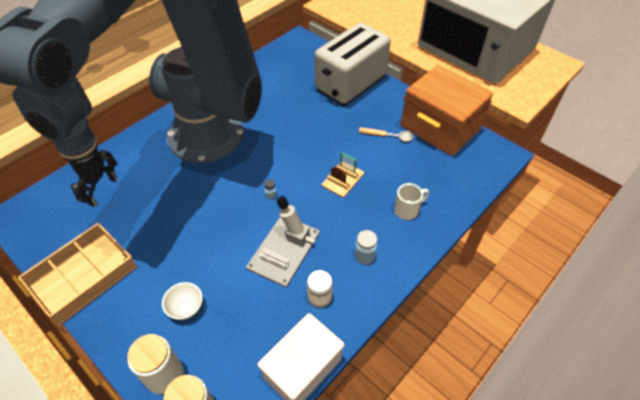

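View pics/top0.png

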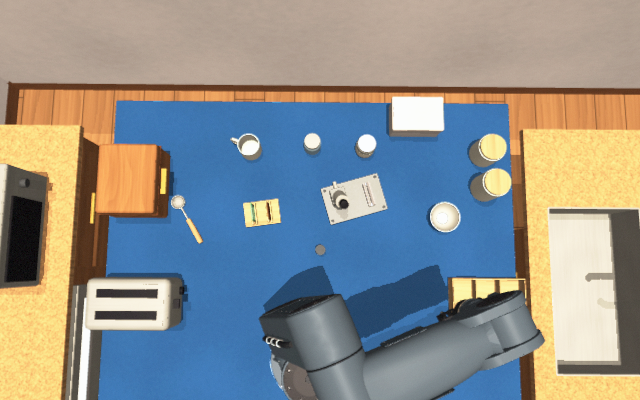

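View pics/wrist0.png

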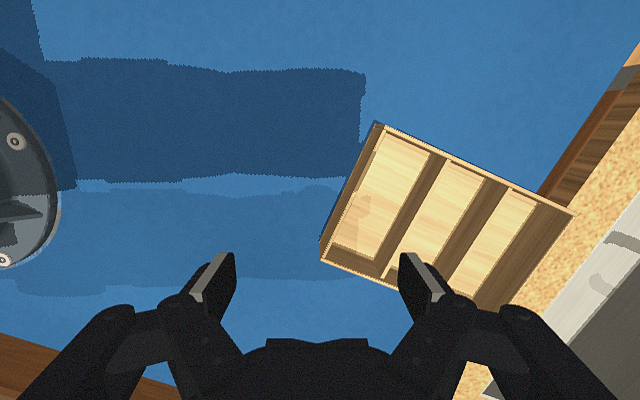

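Run:
```python
from h import *
hz={'press':8,'rack':20,'guard':55,'board':50,'knob':165,'barrel':90,'pepper':32,'jar':50,'can':50,'mug':45,'bowl':25,'spoon':5}
import pickle
D={}
for n in hz:
    rs=[]
    for c in ['scene','top']:
        r=silhouettes(c,n) if n in('guard','board','press','rack','knob','barrel') else look_for(c,n)
        for x in r[:2]:
            print(n,c,round(x['p'],2),np.round(x['at'],1),np.round(atz(cam(c),x['at'],hz[n])), int(x['mask'].sum()) if 'mask' in x else '')
        if r: rs.append(ray(cam(c),r[0]['at'])); D[n,c]=r
    if len(rs)==2: a=tri(rs); print('   tri',np.round(a[0]),np.round(a[1],1))
pickle.dump(D,open('d.pkl','wb'))
print(ctrl.sense()['time_s'])
```

```text
press scene 0.64 [283.9 250.4] [ 581. -160.    8.] 2963
press scene 0.6 [269.7 190.4] [376. -26.   8.] 193
press top 0.68 [356.7 197.4] [ 582. -170.    8.] 2235
press top 0.34 [263.6 215.5] [512. 174.   8.] 783
   tri [ 583. -166.   16.] [3.6 3.6]
rack scene 0.57 [340.5 182.9] [536. 154.  20.] 550
rack top 0.97 [262.5 217.7] [502. 177.  20.] 749
   tri [509. 184. -30.] [2.7 2.7]
guard scene 0.72 [345.9 161.6] [506. 215.  55.] 254
guard top 0.7 [343.3 205.3] [ 547. -117.   55.] 64
guard top 0.49 [251.5 212.2] [519. 214.  55.] 66
   tri [587. -39. 320.] [95.5 95.5]
board scene 0.49 [336.1 175.6] [520. 149.  50.] 197
board top 0.62 [267.3 213. ] [517. 157.  50.] 80
board top 0.24 [248.6 145.7] [765. 231.  50.] 492
   tri [516. 157.  41.] [1.9 1.9]
knob scene 0.51 [280.1 201.3] [ 530. -111.  165.] 149
knob top 0.74 [308.5 143. ] [749.   9. 165.] 298
knob top 0.53 [345.1 202.8] [ 542. -117.  165.] 49
   tri [660. -84. 309.] [106. 106.]
barrel scene 0.56 [293.3 222.7] [ 572. -104.   90.] 464
barrel top 0.56 [339.8 195.8] [ 576. -103.   90.] 180
   tri [ 575. -104.   93.] [1.8 1.8]
pepper scene 0.51 [267.2 190.4] [385. -43.  32.] 
jar scene 0.98 [364.2 246.7] [770.  -3.  50.] 
jar top 0.54 [307.3 144.1] [773.  15.  50.] 
   tri [770.  10.  38.] [7.8 7.8]
can scene 0.96 [317.6 288.2] [ 762. -200.   50.] 
can top 0.55 [363.6 146.9] [ 764. -192.   50.] 
can top 0.26 [264.1 215.9] [506. 168.  50.] 
   tri [ 762. -195.   47.] [3.7 3.7]
mug scene 0.55 [409.6 200. ] [762. 237.  45.] 
mug top 0.79 [251.7 147.4] [760. 220.  45.] 
mug top 0.63 [354.7 199.3] [ 570. -159.   45.] 
   tri [762. 223.  56.] [6.4 6.4]
bowl scene 0.72 [181.6 303.1] [ 502. -486.   25.] 
bowl scene 0.59 [342.6 185.5] [552. 148.  25.] 
bowl top 0.63 [444.3 219.2] [ 502. -489.   25.] 
   tri [ 502. -487.   27.] [1.1 1.1]
spoon scene 0.77 [385.8 134. ] [496. 457.   5.] 
spoon top 0.59 [182.2 212.2] [522. 476.   5.] 
   tri [510. 461.  16.] [15.4 15.4]
1.35
```

Emit:
step_arm(targets=[[[0,0,-0.144],[0.03,0.0245,0.0065],-1],[[0,0,-0.144],[0.03,0.0245,0.0065],-1],[[0,0,-0.144],[0.03,0.0245,0.0065],-1],[[0,0,-0.144],[0.03,0.0245,0.0065],-1],[[0,0,-0.144],[0.03,0.0245,0.0065],-1],[[0,0,-0.144],[0.03,0.0245,0.0065],-1],[[0,0,-0.144],[0.03,0.0245,0.0065],-1],[[0,0,-0.144],[0.03,0.0245,0.0065],-1],[[0,0,-0.144],[0.03,0.0245,0.0065],-1],[[0,0,-0.144],[0.03,0.0245,0.0065],-1],[[0,0,-0.144],[0.03,0.0245,0.0065],-1],[[0,0,-0.144],[0.03,0.0245,0.0065],-1]])

```text
time_s: 2.85
ee_pos: [355.6, -359.4, 322.3]
tcp_rot: [[0.192, -0.783, -0.592], [0.152, -0.572, 0.806], [-0.97, -0.245, 0.009]]
force: [-0.6, -0.0, 0.2]
gripper_width: 85.2
```

Run:
```python
from h import *
s=ctrl.sense(); print(s['time_s'],s['ee_pos'],np.round(s['tcp_rot'],3),np.round(s['joint_pos'],3))
import pickle
c=cam('wrist'); im=grab_frame('wrist'); save('w1',im); pickle.dump(c,open('c1.pkl','wb')); print(-c[1].T@c[2])
```

```text
2.85 [ 355.63132952 -359.37055031  322.26027269] [[ 0.192 -0.783 -0.592]
 [ 0.152 -0.572  0.806]
 [-0.97  -0.245  0.009]] [-0.939  0.223  0.156  1.513  0.247  3.141]
[ 375.37121497 -439.25717954  447.6612636 ]
```

View pics/w1.png

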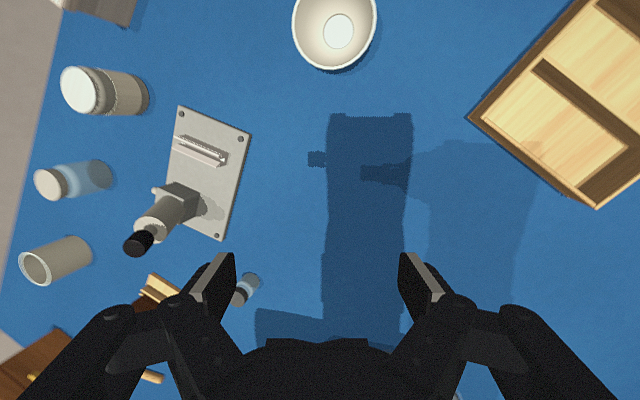

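Emit:
step_arm(targets=[[[-0.076,0.096,0.1],[0.0155,0.0093,0],-1],[[-0.076,0.096,0.1],[0.0155,0.0093,0],-1],[[0,0,0.186],[0.0155,0.0093,0],-1],[[0,0,0.186],[0.0155,0.0093,0],-1],[[0,0,0.186],[0.0155,0.0093,0],-1],[[0,0,0.186],[0.0155,0.0093,0],-1],[[0,0,0.186],[0.0155,0.0093,0],-1],[[0,0,0.186],[0.0155,0.0093,0],-1],[[0,0,0.186],[0.0155,0.0093,0],-1],[[0,0,0.186],[0.0155,0.0093,0],-1],[[0,0,0.186],[0.0155,0.0093,0],-1],[[0,0,0.186],[0.0155,0.0093,0],-1],[[0,0,0.186],[0.0155,0.0093,0],-1],[[0,0,0.186],[0.0155,0.0093,0],-1]])

```text
time_s: 4.65
ee_pos: [573.5, -229.8, 322.8]
tcp_rot: [[-0.001, 0.998, -0.058], [-0.025, -0.058, -0.998], [-1.0, 0.0, 0.025]]
force: [-1.1, 0.2, -0.4]
gripper_width: 85.6
```

```bash
cat > snap.py <<'E'
import sys
from h import *
import pickle
n=sys.argv[1]
s=ctrl.sense(); print(s['time_s'],np.round(s['ee_pos'],1),np.round(s['tcp_rot'],3),np.round(s['joint_pos'],3),np.round(s['force'],1),round(s['gripper_width'],1))
c=cam('wrist'); im=grab_frame('wrist'); save(n,im); pickle.dump(c,open(n+'.pkl','wb')); print(-c[1].T@c[2])
E
python3 snap.py w2
```

```text
4.65 [ 573.5 -229.8  322.8] [[-0.001  0.998 -0.058]
 [-0.025 -0.058 -0.998]
 [-1.     0.     0.025]] [-0.37   0.486  0.556  1.633 -0.024  1.259] [-1.1  0.2 -0.4] 85.6
[ 578.74603403 -151.49589252  450.98795997]
```

View pics/w2.png

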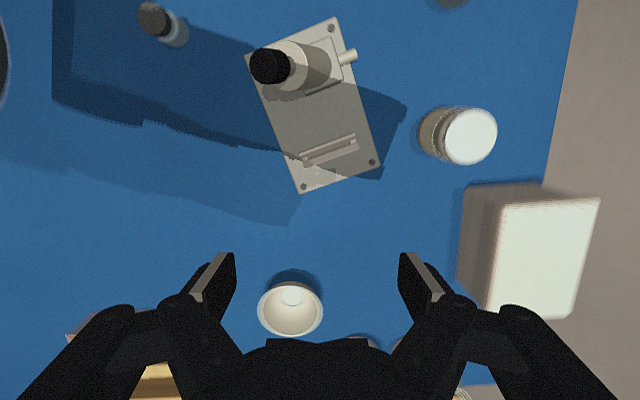

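Run:
```python
import cv2
im=cv2.imread('pics/w2.png'); cv2.imwrite('pics/w2c.png',cv2.resize(im[0:205,230:430],None,fx=2.9,fy=2.9,interpolation=cv2.INTER_CUBIC))
im=cv2.imread('pics/w1.png'); cv2.imwrite('pics/w1c.png',cv2.resize(im[95:270,110:270],None,fx=3.4,fy=3.4,interpolation=cv2.INTER_CUBIC))
```

```text
(no output)
```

View pics/w2c.png

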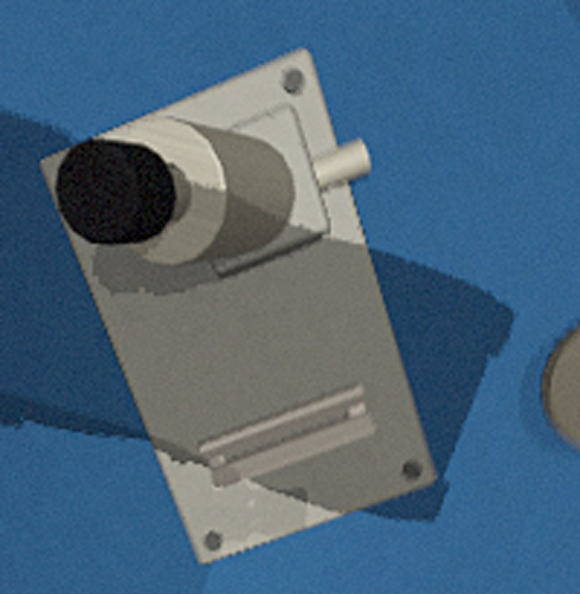

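View pics/w1c.png

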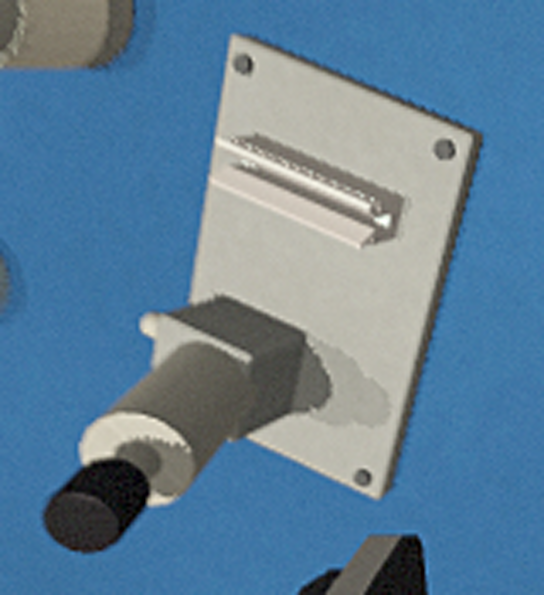

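```bash
cat > fit.py <<'E'
from h import *
import pickle
from scipy.optimize import least_squares
c1=pickle.load(open('c1.pkl','rb'));c2=pickle.load(open('w2.pkl','rb'))
P2=[((305,48),(70,110)),((436,478),(70,-110)),((202,562),(-70,-110)),((41,160),(-70,110))]
P1=[((233,36),(70,-110)),((475,132),(-70,-110)),((380,497),(-70,110))]
def W(p,x,y,z): 
    c,s=np.cos(p[2]),np.sin(p[2]); return np.array([p[0]+c*x-s*y,p[1]+s*x+c*y,z])
def obs():
    for (u,v),q in P2: yield c2,np.array([u/2.9+230-.3,v/2.9-.3]),q
    for (u,v),q in P1: yield c1,np.array([u/3.4+110-.3,v/3.4+95-.3]),q
def res(p): return np.concatenate([proj(c,W(p,q[0],q[1],15))[0]-uv for c,uv,q in obs()])
if __name__=='__main__':
    r=least_squares(res,[583,-165,.25]); print(r.x); print(np.round(r.fun.reshape(-1,2),1))
    for cs,(nm,c) in {'w2':('w2',c2),'w1':('w1',c1)}.items():
        for x,y,z,l in [(-12,55,135,'mouth'),(-12-35*np.sin(np.radians(20)),55,135+35*np.cos(np.radians(20)),'knob'),(43,-55,47,'gr+'),(-43,-55,47,'gr-')]:
            print(nm,l,proj(c,W(r.x,x,y,z))[0])
    for c,uv,q in obs(): print(q,np.round(atz(c,uv,15)))
E
python3 fit.py
```

```text
[ 5.77413583e+02 -1.56498725e+02  2.90576378e-01]
[[ 1.4 -1. ]
 [ 0.7  2.4]
 [-1.   2.4]
 [-2.1  0. ]
 [-2.1 -0.2]
 [-1.5  0.6]
 [ 0.1  2.2]]
w2 mouth [285.93491015  67.25145009]
w2 knob [270.21280637  66.85320847]
w2 gr+ [356.94169116 141.82955024]
w2 gr- [300.69270557 162.35637566]
w1 mouth [150.37930927 231.10803366]
w1 knob [138.73042171 243.63087777]
w1 gr+ [171.64136079 142.86290625]
w1 gr- [216.29656368 161.80932375]
(70, 110) [611. -32.  15.]
(70, -110) [ 675. -238.   15.]
(-70, -110) [ 544. -278.   15.]
(-70, 110) [482. -71.  15.]
(70, -110) [ 672. -244.   15.]
(-70, -110) [ 540. -284.   15.]
(-70, 110) [481. -75.  15.]
```

Run:
```python
from fit import *
def res2(p):
    out=[]
    for c,uv,q in obs():
        K=c[0]; n=(uv-K[:2,2])/K[0,0]
        m=(proj(c,W(p,q[0],q[1],15))[0]-K[:2,2])/K[0,0]
        md=m*(1+p[3]*(m@m))
        out.append((md-n)*K[0,0])
    return np.concatenate(out)
r=least_squares(res2,[583,-165,.25,0]);print(r.x);print(np.round(r.fun.reshape(-1,2),1))
def res3(p): # camera offset per view
    out=[]
    for c,uv,q in obs():
        o=p[3:5] if c is c1 else -p[3:5]
        out.append(proj(c,W(p,q[0],q[1],15+p[5])+[o[0],o[1],0])[0]-uv)
    return np.concatenate(out)
r=least_squares(res3,[583,-165,.25,0,0,0]);print(r.x);print(np.round(r.fun.reshape(-1,2),1))
```

```text
[ 5.77951113e+02 -1.55269745e+02  2.91692670e-01 -2.88246878e-02]
[[ 1.4  0.4]
 [ 1.   1.7]
 [-0.6  1.7]
 [-1.2  0.7]
 [-1.2  1.3]
 [-1.9  1.2]
 [ 0.1  2.3]]
[ 5.79179444e+02 -1.54568035e+02  2.91992692e-01  1.42672165e+00
  3.19597433e-01 -9.82537602e+00]
[[ 1.  -0.1]
 [-0.3  0.2]
 [-0.4 -0.2]
 [-0.4  0.2]
 [-0.1  0. ]
 [-0.9  0.1]
 [ 1.2 -0.2]]
```

Emit:
step_arm(targets=[[[0,0,0.183],[-0.0035,0.0239,-0.001],-1],[[0,0,0.183],[-0.0035,0.0239,-0.001],-1],[[0,0,0.183],[-0.0035,0.0239,-0.001],-1],[[0,0,0.183],[-0.0035,0.0239,-0.001],-1],[[0,0,0.183],[-0.0035,0.0239,-0.001],-1],[[0,0,0.183],[-0.0035,0.0239,-0.001],-1],[[0,0,0.183],[-0.0035,0.0239,-0.001],-1],[[0,0,0.183],[-0.0035,0.0239,-0.001],-1],[[0,0,0.183],[-0.0035,0.0239,-0.001],-1],[[0,0,0.183],[-0.0035,0.0239,-0.001],-1],[[0,0,0.183],[-0.0035,0.0239,-0.001],-1],[[0,0,0.183],[-0.0035,0.0239,-0.001],-1],[[0,0,0.183],[-0.0035,0.0239,-0.001],-1],[[0,0,0.183],[-0.0035,0.0239,-0.001],-1],[[0,0,0.183],[-0.0035,0.0239,-0.001],-1],[[0,0,0.183],[-0.0035,0.0239,-0.001],-1],[[0,0,0.183],[-0.0035,0.0239,-0.001],-1],[[0,0,0.183],[-0.0035,0.0239,-0.001],-1]])

```text
time_s: 6.95
ee_pos: [507.2, 212.4, 302.5]
tcp_rot: [[-0.001, -0.986, -0.166], [0.024, -0.166, 0.986], [-1.0, -0.003, 0.024]]
force: [0.4, 0.6, -0.1]
gripper_width: 85.0
```

```bash
python3 snap.py w3
```

```text
6.95 [507.2 212.4 302.5] [[-0.001 -0.986 -0.166]
 [ 0.024 -0.166  0.986]
 [-1.    -0.003  0.024]] [ 0.384  0.313  0.249  1.498  0.022 -1.353] [ 0.4  0.6 -0.1] 85.0
[520.44951168 136.00124927 430.83382493]
```

View pics/w3.png

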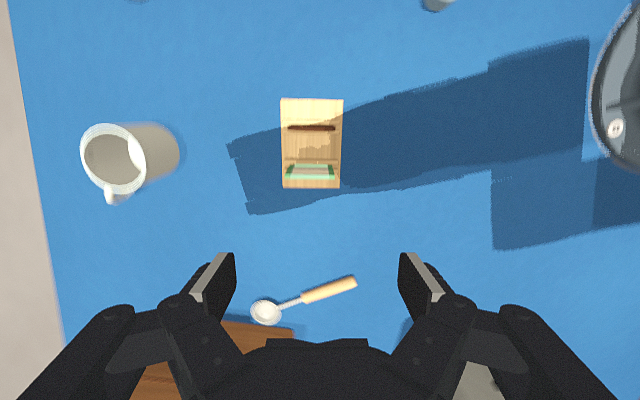

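Run:
```python
from h import *
import pickle
c=pickle.load(open('w3.pkl','rb'))
im=cv2.imread('pics/w3.png'); cv2.imwrite('pics/w3c.png',cv2.resize(im[90:200,260:370],None,fx=5.4,fy=5.4,interpolation=cv2.INTER_CUBIC))
print(np.round(proj(c,np.array([[507.2,212.4,z] for z in (302,200,97,60)]))))
```

```text
[[318. 266.]
 [318. 205.]
 [318. 178.]
 [318. 172.]]
```

View pics/w3c.png

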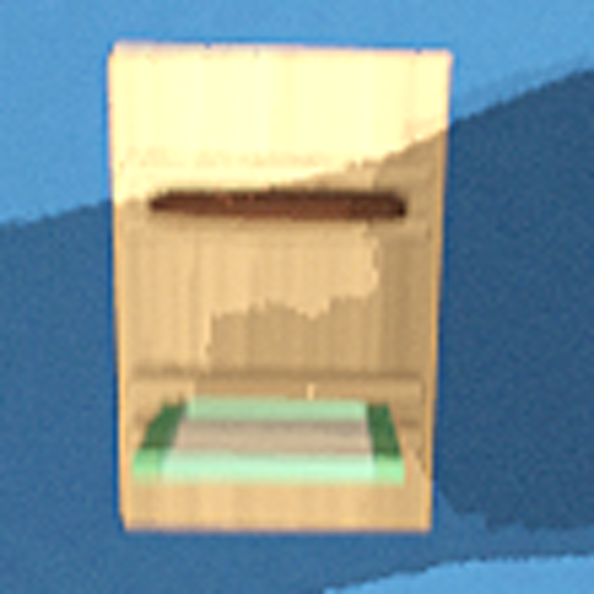

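Run:
```python
from fit import *
c=pickle.load(open('w3.pkl','rb'))
f=lambda u,v: np.array([u/5.4+260-.4,v/5.4+90-.4])
# image top=-y, right=-x
O=[((113,45),(45,-65,32)),((452,52),(-45,-65,32)),((432,530),(-45,65,32)),((125,528),(45,65,32)),((269,467),(0,28,97))]
for nz in (0,1):
    def res(p): return np.concatenate([proj(c,W(p,*q[:2],q[2]+(p[3]*nz)))[0]-f(*u) for u,q in O])
    r=least_squares(res,[508,180,.15,0]);print(r.x,np.round(r.fun.reshape(-1,2),1).tolist(), W(r.x,0,28,97))
print(atz(c,f(269,467),97),atz(c,f(133,480),97),atz(c,f(405,480),97))
```

```text
[5.21713497e+02 1.83303712e+02 1.50957836e-01 0.00000000e+00] [[-2.3, -1.6], [2.1, -1.8], [1.6, 3.0], [-2.0, 2.4], [0.6, -0.6]] [517.5027126  210.98528185  97.        ]
[ 5.21801266e+02  1.85470639e+02  1.51010625e-01 -1.88830597e+01] [[-0.7, 0.7], [0.4, 0.4], [0.3, 1.0], [-0.7, 0.5], [0.6, -2.2]] [517.58902107 213.15198616  97.        ]
[518.04673532 211.89138716  97.        ] [548.11590159 220.03299984  97.        ] [487.05091398 209.71656072  97.        ]
```

Emit:
step_arm(targets=[[[-0.024,0,0],[0.005,0,-0.05],-1],[[0,0,0],[0.005,0,-0.05],-1],[[0,0,0],[0,0,-0.01],-1],[[0,0,0],[0,0,0],-1]])

```text
time_s: 7.5
ee_pos: [516.8, 215.3, 191.4]
tcp_rot: [[0.001, -0.985, -0.172], [0.001, -0.172, 0.985], [-1.0, -0.001, 0.0]]
force: [1.3, 0.4, 0.5]
gripper_width: 85.6
```

```bash
python3 snap.py w4
python3 - <<'E'
import cv2
im=cv2.imread('pics/w4.png'); cv2.imwrite('pics/w4c.png',cv2.resize(im[70:330,180:460],None,fx=2.3,fy=2.3,interpolation=cv2.INTER_CUBIC))
E
```

```text
7.5 [516.8 215.3 191.4] [[ 0.001 -0.985 -0.172]
 [ 0.001 -0.172  0.985]
 [-1.    -0.001  0.   ]] [ 0.395  0.348  0.019  1.24   0.    -1.349] [1.3 0.4 0.5] 85.6
[530.32534926 141.94038207 321.50886381]
```

View pics/w4c.png

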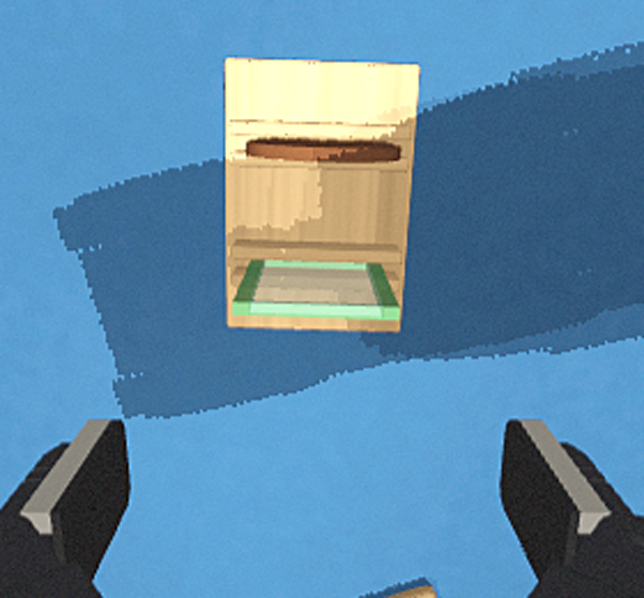

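Run:
```python
from fit import *
c=pickle.load(open('w4.pkl','rb'))
f=lambda u,v: np.array([u/2.3+180-.3,v/2.3+70-.3])
for u in [(232,316),(400,318),(235,303),(398,305)]: print(u,np.round(atz(c,f(*u),97),1))
print(proj(c,np.array([[516.8,215.3,z] for z in (191,97,60)])))
O=[((226,57),(45,-65,32)),((420,64),(-45,-65,32)),((400,332),(-45,65,32)),((228,327),(45,65,32))]
for nz in (0,1):
    def res(p): return np.concatenate([proj(c,W(p,*q[:2],q[2]+(p[3]*nz)))[0]-f(*u) for u,q in O])
    r=least_squares(res,[508,180,.15,0]);print(r.x,np.round(r.fun.reshape(-1,2),1).tolist(), W(r.x,0,28,97))
```

```text
(232, 316) [548.6 218.   97. ]
(400, 318) [487.4 208.1  97. ]
(235, 303) [548.2 212.9  97. ]
(398, 305) [489.1 203.3  97. ]
[[318.46891246 266.37039095]
 [317.98832036 210.2020727 ]
 [317.88629803 198.27840123]]
[5.22431916e+02 1.81747256e+02 1.40554227e-01 0.00000000e+00] [[-4.0, -3.8], [4.3, -3.7], [3.0, 5.4], [-3.4, 5.1]] [518.50934284 209.4711339   97.        ]
[ 5.22012835e+02  1.83556099e+02  1.40521128e-01 -2.42788102e+01] [[-0.4, 0.3], [0.4, 0.2], [0.3, -0.2], [-0.3, -0.4]] [518.09117973 211.28010654  97.        ]
```

Emit:
step_arm(targets=[[[0,0,-0.012],[0.0015,-0.0047,-0.03],-1],[[0,0,0],[0,0,-0.04],-1],[[0,0,0],[0,0,-0.03],-1],[[0,0,0],[0,0,0],-1]])

```text
time_s: 8.05
ee_pos: [523.1, 211.9, 98.2]
tcp_rot: [[0.013, -0.987, -0.158], [0.005, -0.158, 0.987], [-1.0, -0.014, 0.003]]
force: [0.2, 0.1, 0.1]
gripper_width: 85.4
```

```bash
python3 snap.py w5
python3 - <<'E'
import cv2
im=cv2.imread('pics/w5.png'); cv2.imwrite('pics/w5c.png',cv2.resize(im[70:330,180:460],None,fx=2.3,fy=2.3,interpolation=cv2.INTER_CUBIC))
from h import *
import pickle
c=pickle.load(open('w5.pkl','rb'));s=ctrl.sense();p=s['ee_pos']
print(proj(c,np.array([[p[0],p[1],z] for z in (p[2],97,64)])))
E
```

```text
8.05 [523.1 211.9  98.2] [[ 0.013 -0.987 -0.158]
 [ 0.005 -0.158  0.987]
 [-1.    -0.014  0.003]] [ 0.385  0.398 -0.152  1.006 -0.    -1.344] [0.2 0.1 0.1] 85.4
[533.95476195 137.74640243 228.04505029]
[[316.61870096 268.46636111]
 [316.69144212 265.90360844]
 [317.43258579 239.79228641]]
```

View pics/w5c.png

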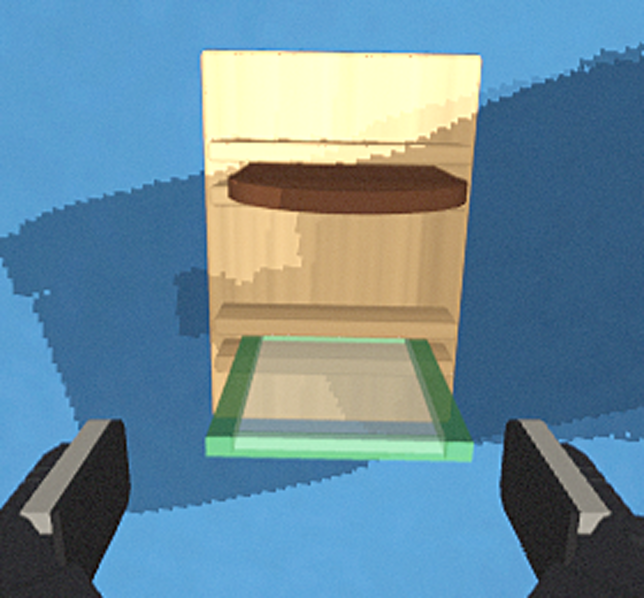

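Run:
```python
from fit import *
c=pickle.load(open('w5.pkl','rb'))
f=lambda u,v: np.array([u/2.3+180-.3,v/2.3+70-.3])
L=[atz(c,f(*u),97) for u in [(206,458),(472,461),(207,437),(470,440)]]; print(np.round(L,1),np.mean(L,0),np.linalg.norm(L[0]-L[1]))
print(ctrl.sense()['ee_pos'])
```

```text
[[548.7 218.2  97. ]
 [487.9 208.7  97. ]
 [549.1 212.7  97. ]
 [489.6 203.5  97. ]] [518.80878677 210.79398995  97.        ] 61.57215460299385
[524.01433652 212.24960153  99.62297838]
```

Emit:
step_arm(targets=[[[-0.005,0.013,0],[-0.0052,-0.0014,-0.012],-1],[[0,0,0],[0,0,-0.012],-1],[[0,0,0],[0,0,0],-1]])

```text
time_s: 8.48
ee_pos: [520.6, 211.6, 77.9]
tcp_rot: [[0.006, -0.988, -0.157], [0.003, -0.157, 0.988], [-1.0, -0.007, 0.002]]
force: [0.8, 0.5, 0.2]
gripper_width: 85.6
```

Emit:
step_arm(targets=[[[0,0,0],[0,0,0],-1]])

```text
time_s: 8.6
ee_pos: [520.7, 211.7, 78.2]
tcp_rot: [[0.007, -0.988, -0.157], [0.003, -0.157, 0.988], [-1.0, -0.007, 0.002]]
force: [-0.8, 0.5, -0.1]
gripper_width: 85.3
```

Emit:
step_arm(targets=[[[-0.003,0.007,0],[-0.002,-0.001,-0.014],-1],[[0,0,0],[0,0,0],-1]])

```text
time_s: 8.85
ee_pos: [518.6, 210.6, 63.4]
tcp_rot: [[-0.001, -0.988, -0.157], [-0.0, -0.157, 0.988], [-1.0, 0.001, -0.0]]
force: [0.5, -0.4, -0.2]
gripper_width: 85.7
```

```bash
python3 snap.py w6
```

```text
8.85 [518.6 210.6  63.4] [[-0.001 -0.988 -0.157]
 [-0.    -0.157  0.988]
 [-1.     0.001 -0.   ]] [ 0.386  0.431 -0.197  0.943  0.    -1.343] [ 0.5 -0.4 -0.2] 85.7
[531.25220977 137.21519585 193.47093158]
```

View pics/w6.png

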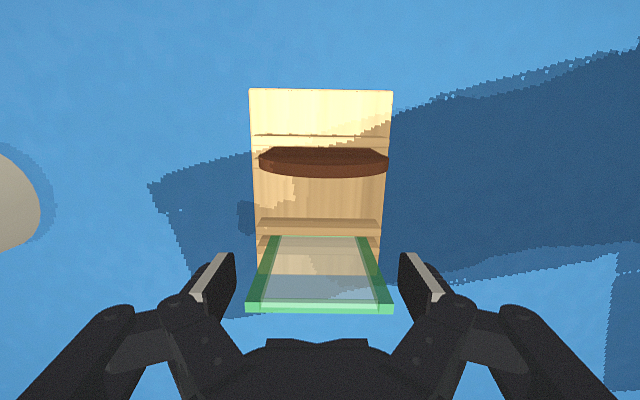

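Emit:
step_arm(targets=[[[0,0,0],[0,0,0],1],[[0,0,0],[0,0,0],1],[[0,0,0],[0,0,0],1],[[0,0,0],[0,0,0],1],[[0,0,0],[0,0,0],1]], force=30)

```text
time_s: 9.52
ee_pos: [519.4, 211.0, 64.6]
tcp_rot: [[0.001, -0.988, -0.157], [0.001, -0.157, 0.988], [-1.0, -0.001, 0.0]]
force: [0.4, -0.3, 0.8]
gripper_width: 61.3
```

```bash
python3 snap.py w7
```

```text
9.525 [519.4 211.   64.6] [[ 0.001 -0.988 -0.157]
 [ 0.001 -0.157  0.988]
 [-1.    -0.001  0.   ]] [ 0.386  0.43  -0.195  0.944  0.    -1.343] [ 0.4 -0.3  0.8] 61.3
[531.82643186 137.45306144 194.70184226]
```

View pics/w7.png

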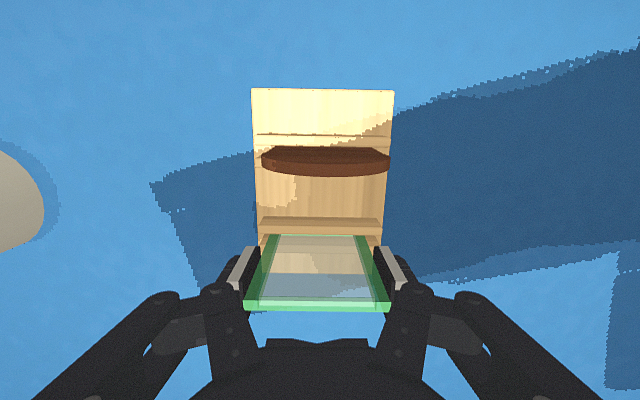

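Emit:
step_arm(targets=[[[0,0,0],[0,0,0.01],1],[[0,0,0],[0,0,0.015],1],[[0,0,0],[0,0,0.025],1],[[0,0,0],[0,0,0.04],1],[[0,0,0],[0,0,0.04],1],[[0,0,0],[0,0,0.04],1],[[0,0,0],[0,0,0.03],1],[[0,0,0],[0,0,0],1]])

```text
time_s: 10.58
ee_pos: [518.4, 210.5, 279.0]
tcp_rot: [[0.006, -0.987, -0.158], [0.003, -0.157, 0.988], [-1.0, -0.006, 0.002]]
force: [0.0, 0.2, -1.7]
gripper_width: 61.3
```

```bash
python3 snap.py w8
```

```text
10.575 [518.4 210.5 279. ] [[ 0.006 -0.987 -0.158]
 [ 0.003 -0.157  0.988]
 [-1.    -0.006  0.002]] [ 0.386  0.332  0.216  1.448  0.    -1.343] [ 0.   0.2 -1.7] 61.3
[530.16793457 136.77814599 409.06462852]
```

View pics/w8.png

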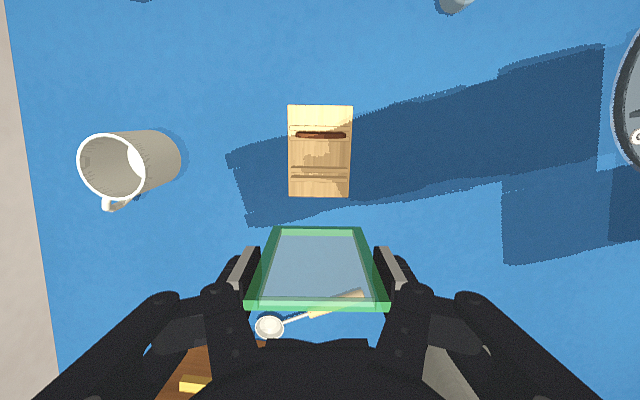

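Emit:
step_arm(targets=[[[0,0,0.012],[0.004,-0.02,0],1],[[0,0,0.012],[0.006,-0.035,0],1],[[0,0,0.012],[0.008,-0.042,0],1],[[0,0,0.012],[0.008,-0.042,0],1],[[0,0,0.012],[0.008,-0.042,0],1],[[0,0,0.012],[0.008,-0.042,0],1],[[0,0,0.012],[0.008,-0.042,0],1],[[0,0,0.012],[0.008,-0.042,0],1],[[0,0,0.012],[0.008,-0.042,0],1],[[0,0,0.012],[0.006,-0.035,0],1],[[0,0,0.012],[0.004,-0.02,0],1],[[0,0,0],[0,0,0],1]])

```text
time_s: 12.12
ee_pos: [588.7, -206.4, 267.5]
tcp_rot: [[-0.012, -0.956, -0.292], [0.003, -0.292, 0.956], [-1.0, 0.011, 0.007]]
force: [-0.1, -0.4, -1.1]
gripper_width: 61.5
```

```bash
python3 snap.py w9
python3 - <<'E'
import cv2
im=cv2.imread('pics/w9.png'); cv2.imwrite('pics/w9c.png',cv2.resize(im[50:320,180:460],None,fx=2.2,fy=2.2,interpolation=cv2.INTER_CUBIC))
E
```

```text
12.125 [ 588.7 -206.4  267.5] [[-0.012 -0.956 -0.292]
 [ 0.003 -0.292  0.956]
 [-1.     0.011  0.007]] [-3.370e-01  5.000e-01  4.380e-01  1.521e+00 -1.000e-03 -2.204e+00] [-0.1 -0.4 -1.1] 61.5
[ 612.9191462  -277.99638201  397.11424408]
```

View pics/w9c.png

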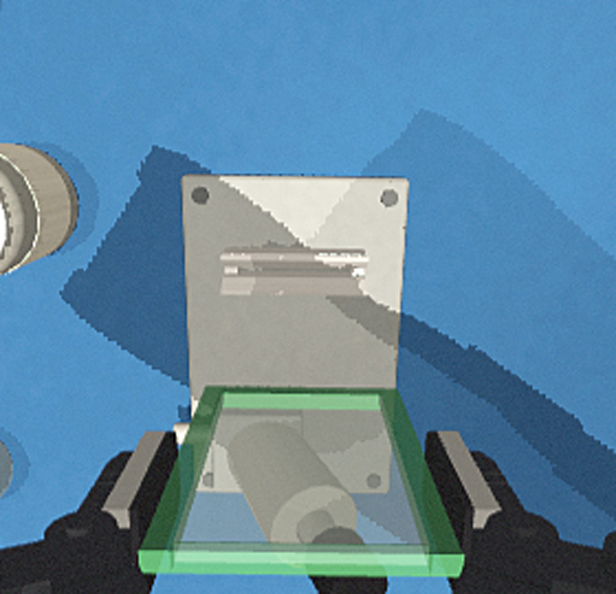

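Run:
```python
from fit import *
c=pickle.load(open('w9.pkl','rb'))
f=lambda u,v: np.array([u/2.2+180-.3,v/2.2+50-.3])
p=ctrl.sense()['ee_pos'];print(p)
for u,z in [((295,272),47),((295,270),20),((295,270),32),((221,272),47),((369,272),47),((182,177),15),((408,179),15),((200,196),15),((389,198),15),((374,481),15),((208,481),15)]: print(u,z,np.round(atz(c,f(*u),z),1))
# guard corners in tool frame: bottom z=?
for u,z in [((208,387),p[2]-52),((400,389),p[2]-52),((139,573),p[2]+33),((464,576),p[2]+33)]: print('guard',np.round(atz(c,f(*u),z)-p,1))
O=[((182,177),(70,-110,15)),((408,179),(-70,-110,15)),((295,272),(0,-55,47)),((221,272),(43,-55,47)),((369,272),(-43,-55,47))]
for nz in (0,1):
    def res(p): return np.concatenate([proj(c,W(p,*q[:2],q[2]+(p[3]*nz)))[0]-f(*u) for u,q in O])
    r=least_squares(res,[578,-155,.29,0]);print(r.x,np.round(r.fun.reshape(-1,2),1).tolist(), W(r.x,0,-55,15))
```

```text
[ 588.68536309 -205.65009117  267.64715388]
(295, 272) 47 [ 592.9 -211.8   47. ]
(295, 270) 20 [ 591.8 -207.9   20. ]
(295, 270) 32 [ 592.4 -210.2   32. ]
(221, 272) 47 [ 634.  -199.4   47. ]
(369, 272) 47 [ 551.8 -224.3   47. ]
(182, 177) 15 [ 673.2 -241.7   15. ]
(408, 179) 15 [ 542.  -280.3   15. ]
(200, 196) 15 [ 660.1 -234.    15. ]
(389, 198) 15 [ 549.3 -266.3   15. ]
(374, 481) 15 [494.4 -78.4  15. ]
(208, 481) 15 [606.8 -44.9  15. ]
guard [ 29.7   5.5 -52. ]
guard [-29.2 -11.4 -52. ]
guard [30.2  9.1 33. ]
guard [-28.6  -7.6  33. ]
[ 5.76823220e+02 -1.57638624e+02  2.88729439e-01  0.00000000e+00] [[-1.3, -1.6], [1.3, -1.8], [0.0, 1.2], [-0.0, 1.0], [-0.0, 1.3]] [ 592.48361716 -210.361977     15.        ]
[ 5.76426593e+02 -1.56301095e+02  2.88719439e-01 -1.06566768e+01] [[0.2, -0.8], [-0.1, -1.1], [0.0, 0.6], [0.9, 0.5], [-1.0, 0.8]] [ 592.08646269 -209.02460458   15.        ]
```

Emit:
step_arm(targets=[[[-0.003,-0.012,0],[0.0045,-0.004,-0.03],1],[[0,0,0],[0,0,-0.05],1],[[0,0,0],[0,0,-0.05],1],[[0,0,0],[0,0,-0.02],1],[[0,0,0],[0,0,0],1]])

```text
time_s: 12.8
ee_pos: [591.4, -204.1, 113.1]
tcp_rot: [[-0.0, -0.955, -0.295], [0.002, -0.295, 0.955], [-1.0, -0.0, 0.002]]
force: [-0.0, -0.5, 0.6]
gripper_width: 61.4
```

```bash
python3 snap.py w10
python3 - <<'E'
import cv2
im=cv2.imread('pics/w10.png'); cv2.imwrite('pics/w10c.png',cv2.resize(im[120:320,210:430],None,fx=3,fy=3,interpolation=cv2.INTER_CUBIC))
E
```

```text
12.8 [ 591.4 -204.1  113.1] [[-0.    -0.955 -0.295]
 [ 0.002 -0.295  0.955]
 [-1.    -0.     0.002]] [-3.330e-01  5.220e-01  8.200e-02  1.131e+00  2.000e-03 -2.204e+00] [-0.  -0.5  0.6] 61.4
[ 614.32657783 -275.31913639  243.0575219 ]
```

View pics/w10c.png

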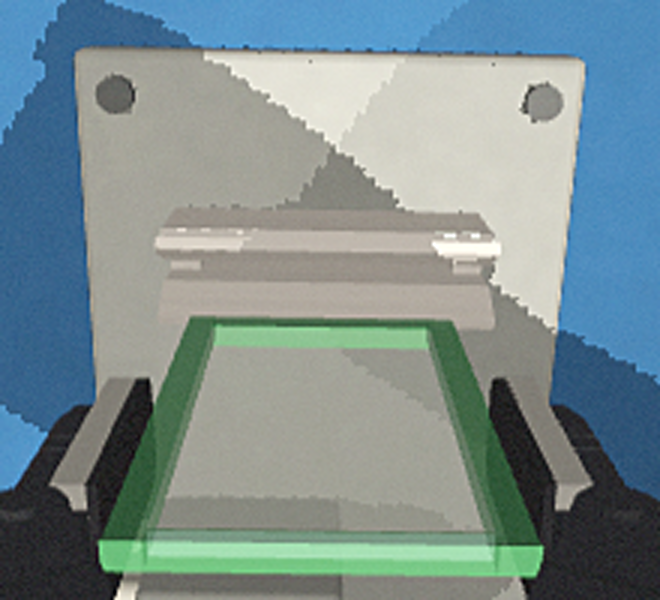

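Run:
```python
from fit import *
c=pickle.load(open('w10.pkl','rb'))
f=lambda u,v: np.array([u/3+210-.3,v/3+120-.3])
p=ctrl.sense()['ee_pos'];print(p)
yw=.287; ax=np.array([np.cos(yw),np.sin(yw),0]); ay=np.array([-np.sin(yw),np.cos(yw),0])
def sh(u,z,l=''):
    q=atz(c,f(*u),z)-p; print(l,u,z,'along %.1f across %.1f'%(q@ax,q@ay))
for u in [(155,242),(500,246),(155,255),(500,258),(160,325),(493,328),(155,235),(500,237)]: sh(u,47,'lip')
sh((165,208),15,'foot');sh((490,212),15,'foot')
sh((165,282),37);sh((490,282),37)
for u in [(116,94),(543,102)]: sh(u,15,'hole')
for u in [(191,319),(450,321)]: sh(u,p[2]-52,'guard bottom near face')
for u in [(99,570),(543,574)]: sh(u,p[2]+33,'guard top far')
for u in [(100,543),(543,545)]: sh(u,p[2]+33,'guard top near')
# project model press at estimate
for P in [(577.6,-155.9,.287)]:
    for q in [(43,-55-3.5,37),(43,-55+3.5,37),(43,-51.5,15),(43,-58.5,15),(-43,-51.5,37)]: print(q,(proj(c,W(P,*q))[0]+.3-[210,120])*3)
```

```text
[ 591.89771121 -204.25185492  114.0400475 ]
lip (155, 242) 47 along 41.5 across -16.2
lip (500, 246) 47 along -43.1 across -16.2
lip (155, 255) 47 along 41.7 across -12.9
lip (500, 258) 47 along -43.4 across -13.1
lip (160, 325) 47 along 41.3 across 5.7
lip (493, 328) 47 along -43.0 across 5.4
lip (155, 235) 47 along 41.5 across -18.0
lip (500, 237) 47 along -43.0 across -18.5
foot (165, 208) 15 along 44.8 across -16.7
foot (490, 212) 15 along -46.8 across -16.7
 (165, 282) 37 along 41.5 across -2.3
 (490, 282) 37 along -43.5 across -3.4
hole (116, 94) 15 along 56.7 across -48.3
hole (543, 102) 15 along -59.0 across -47.6
guard bottom near face (191, 319) 62.04004749896754 along 30.9 across -2.1
guard bottom near face (450, 321) 62.04004749896754 along -29.4 across -2.3
guard top far (99, 570) 147.04004749896754 along 30.9 across 0.9
guard top far (543, 574) 147.04004749896754 along -29.8 across 0.8
guard top near (100, 543) 147.04004749896754 along 30.5 across -3.4
guard top near (543, 545) 147.04004749896754 along -29.4 across -3.9
(43, -58.5, 37) [158.25585455 261.05549198]
(43, -51.5, 37) [159.46377693 286.49275483]
(43, -51.5, 15) [173.69774769 260.93162478]
(43, -58.5, 15) [172.72027933 237.52549191]
(-43, -51.5, 37) [487.40196177 290.35309305]
```

Emit:
step_arm(targets=[[[0,0,0],[0.0003,-0.006,0],1],[[0,0,0],[0,0,0],1]])

```text
time_s: 13.1
ee_pos: [593.4, -210.5, 116.5]
tcp_rot: [[0.004, -0.955, -0.296], [0.0, -0.296, 0.955], [-1.0, -0.004, -0.001]]
force: [0.0, -0.8, -0.7]
gripper_width: 61.3
```

```bash
python3 snap.py w11
python3 - <<'E'
import cv2
im=cv2.imread('pics/w11.png'); cv2.imwrite('pics/w11c.png',cv2.resize(im[120:320,210:430],None,fx=3,fy=3,interpolation=cv2.INTER_CUBIC))
E
```

```text
13.1 [ 593.4 -210.5  116.5] [[ 0.004 -0.955 -0.296]
 [ 0.    -0.296  0.955]
 [-1.    -0.004 -0.001]] [-3.420e-01  5.240e-01  9.400e-02  1.137e+00  2.000e-03 -2.213e+00] [ 0.  -0.8 -0.7] 61.3
[ 615.78367929 -281.56680124  246.71760754]
```

View pics/w11c.png

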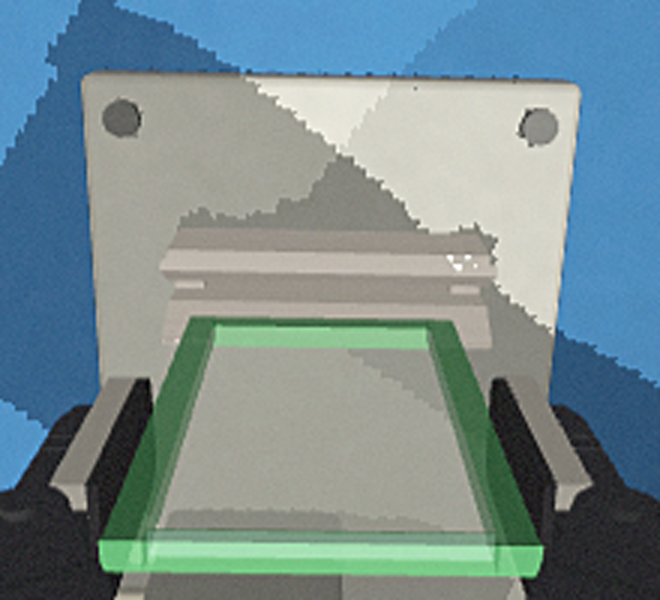

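```bash
cat > sh.py <<'E'
from fit import *
def mk(n,k,x0,y0):
    c=pickle.load(open(n+'.pkl','rb')); s=ctrl.sense(); p=s['ee_pos']
    f=lambda u,v: np.array([u/k+x0-.3,v/k+y0-.3])
    yw=.287; ax=np.array([np.cos(yw),np.sin(yw),0]); ay=np.array([-np.sin(yw),np.cos(yw),0])
    def sh(u,z,l=''):
        q=atz(c,f(*u),z)-p; print(l,u,round(z),'along %.1f across %.1f'%(q@ax,q@ay))
    return c,p,sh
E
python3 - <<'E'
from sh import *
c,p,sh=mk('w11',3,210,120); print(p)
for u in [(160,265),(497,268),(160,275),(497,279),(163,343),(491,347)]: sh(u,47,'lip')
sh((168,299),37,'far inner 37');sh((488,302),37,'far inner 37')
for u in [(122,117),(538,125)]: sh(u,15,'hole')
for u in [(191,318),(450,321)]: sh(u,p[2]-52,'bottom near')
E
```

```text
[ 593.48431791 -210.37765044  116.5916497 ]
lip (160, 265) 47 along 41.8 across -9.7
lip (497, 268) 47 along -43.0 across -10.1
lip (160, 275) 47 along 41.9 across -7.0
lip (497, 279) 47 along -43.3 across -7.2
lip (163, 343) 47 along 42.0 across 11.6
lip (491, 347) 47 along -43.1 across 11.5
far inner 37 (168, 299) 37 along 42.1 across 3.1
far inner 37 (488, 302) 37 along -43.6 across 2.7
hole (122, 117) 15 along 57.0 across -42.3
hole (538, 125) 15 along -58.4 across -41.6
bottom near (191, 318) 65 along 31.6 across -2.4
bottom near (450, 321) 65 along -29.1 across -2.6
```

Emit:
step_arm(targets=[[[0,0,0],[-0.0017,-0.0005,-0.012],1],[[0,0,0],[0,0,-0.01],1],[[0,0,0],[0,0,0],1]])

```text
time_s: 13.52
ee_pos: [591.7, -211.0, 93.3]
tcp_rot: [[0.005, -0.955, -0.296], [0.0, -0.296, 0.955], [-1.0, -0.005, -0.001]]
force: [0.5, 0.1, -1.8]
gripper_width: 61.3
```

```bash
python3 snap.py w12
python3 - <<'E'
import cv2
im=cv2.imread('pics/w12.png'); cv2.imwrite('pics/w12c.png',cv2.resize(im[120:320,210:430],None,fx=3,fy=3,interpolation=cv2.INTER_CUBIC))
E
```

```text
13.525 [ 591.7 -211.    93.3] [[ 0.005 -0.955 -0.296]
 [ 0.    -0.296  0.955]
 [-1.    -0.005 -0.001]] [-3.430e-01  5.340e-01  5.000e-02  1.083e+00  2.000e-03 -2.214e+00] [ 0.5  0.1 -1.8] 61.3
[ 613.99476779 -282.04539422  223.50917707]
```

View pics/w12c.png

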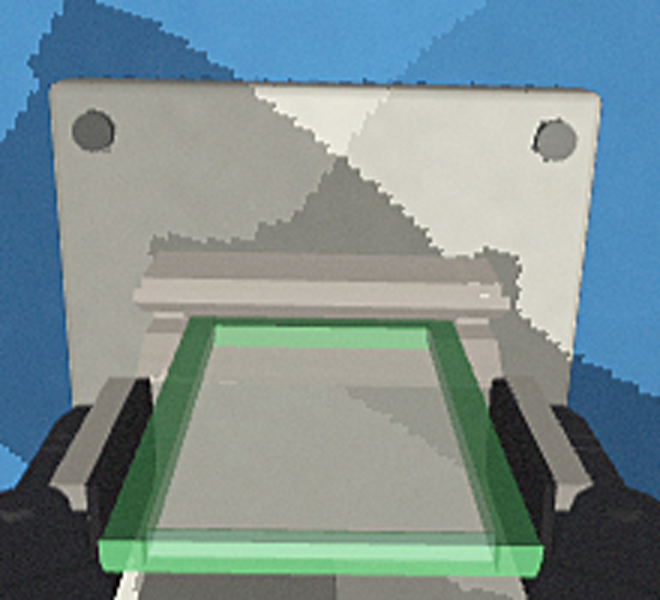

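Run:
```python
from sh import *
c,p,sh=mk('w12',3,210,120); print(p)
for u in [(135,302),(510,308),(320,307),(320,385),(135,280)]: sh(u,47,'lip')
for u in [(155,314),(492,320)]: sh(u,25,'?')
for u in [(93,130),(555,138)]: sh(u,15,'hole')
for u in [(191,318),(450,321)]: sh(u,p[2]-52,'bottom near')
```

```text
[ 591.92382515 -211.07142973   93.78711153]
lip (135, 302) 47 along 43.1 across -8.1
lip (510, 308) 47 along -41.6 across -7.9
lip (320, 307) 47 along 1.3 across -7.5
lip (320, 385) 47 along 1.1 across 11.8
lip (135, 280) 47 along 42.8 across -13.4
? (155, 314) 25 along 43.4 across 3.3
? (492, 320) 25 along -42.6 across 3.7
hole (93, 130) 15 along 58.9 across -41.9
hole (555, 138) 15 along -57.0 across -41.5
bottom near (191, 318) 42 along 31.5 across -2.4
bottom near (450, 321) 42 along -29.1 across -2.5
```

Emit:
step_arm(targets=[[[0,0,0],[0,0,-0.006],1],[[0,0,0],[0,0,-0.006],1],[[0,0,0],[0,0,0],1]])

```text
time_s: 13.95
ee_pos: [592.0, -210.6, 81.2]
tcp_rot: [[0.005, -0.955, -0.296], [0.001, -0.296, 0.955], [-1.0, -0.005, -0.001]]
force: [0.2, 0.8, -1.3]
gripper_width: 61.3
```

Emit:
step_arm(targets=[[[0,0,0],[0,0,-0.005],1],[[0,0,0],[0,0,-0.004],1],[[0,0,0],[0,0,0],1]])

```text
time_s: 14.32
ee_pos: [592.1, -210.6, 71.5]
tcp_rot: [[0.005, -0.955, -0.296], [0.001, -0.296, 0.955], [-1.0, -0.005, -0.001]]
force: [-0.1, 0.7, -0.3]
gripper_width: 61.1
```

Emit:
step_arm(targets=[[[0,0,0],[0,0,-0.003],1],[[0,0,0],[0,0,0],1]])

```text
time_s: 14.58
ee_pos: [592.1, -210.6, 68.4]
tcp_rot: [[0.005, -0.955, -0.296], [0.001, -0.296, 0.955], [-1.0, -0.005, -0.001]]
force: [-0.0, 0.8, -1.7]
gripper_width: 61.4
```

Emit:
step_arm(targets=[[[0,0,0],[0,0,-0.002],1],[[0,0,0],[0,0,0],1]])

```text
time_s: 14.82
ee_pos: [592.5, -210.8, 67.3]
tcp_rot: [[0.007, -0.955, -0.296], [0.0, -0.296, 0.955], [-1.0, -0.006, -0.002]]
force: [-1.4, 1.8, -1.0]
gripper_width: 61.3
```

Emit:
step_arm(targets=[[[0,0,0],[0,0,-0.002],1],[[0,0,0],[0,0,0],1]])

```text
time_s: 15.08
ee_pos: [592.7, -211.1, 67.2]
tcp_rot: [[0.008, -0.955, -0.296], [-0.001, -0.296, 0.955], [-1.0, -0.008, -0.003]]
force: [-1.2, 3.0, -2.5]
gripper_width: 61.6
```

```bash
python3 snap.py w13
python3 - <<'E'
import cv2
im=cv2.imread('pics/w13.png'); cv2.imwrite('pics/w13c.png',cv2.resize(im[120:320,210:430],None,fx=3,fy=3,interpolation=cv2.INTER_CUBIC))
E
```

```text
15.075 [ 592.7 -211.1   67.2] [[ 0.008 -0.955 -0.296]
 [-0.001 -0.296  0.955]
 [-1.    -0.008 -0.003]] [-3.430e-01  5.520e-01  1.000e-02  1.021e+00  2.000e-03 -2.214e+00] [-1.2  3.  -2.5] 61.6
[ 614.53793094 -282.02956149  197.57339222]
```

View pics/w13c.png

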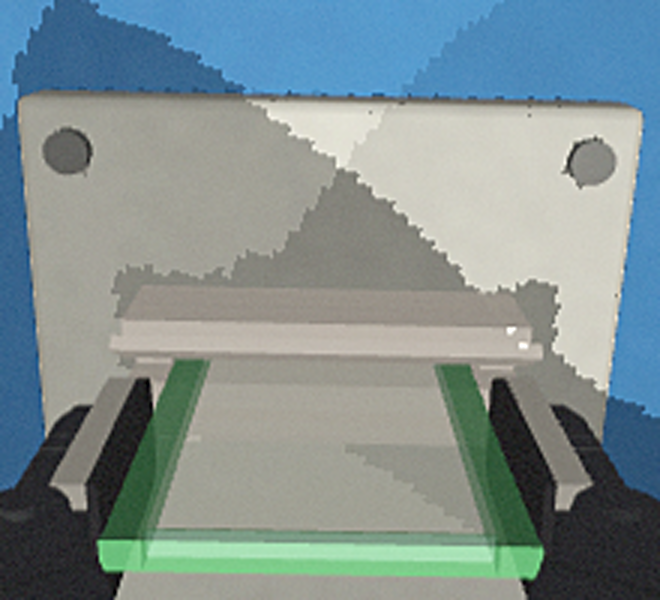

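Emit:
step_arm(targets=[[[0,0,0],[0,0,0],1],[[0,0,0],[0,0,0],-1],[[0,0,0],[0,0,0],-1],[[0,0,0],[0,0,0],-1],[[0,0,0],[0,0,0],-1],[[0,0,0],[0,0,0],-1]])

```text
time_s: 15.88
ee_pos: [593.2, -211.7, 66.8]
tcp_rot: [[0.009, -0.955, -0.296], [-0.002, -0.296, 0.955], [-1.0, -0.008, -0.004]]
force: [0.1, 0.3, -0.1]
gripper_width: 85.5
```

```bash
python3 snap.py w14
```

```text
15.875 [ 593.2 -211.7   66.8] [[ 0.009 -0.955 -0.296]
 [-0.002 -0.296  0.955]
 [-1.    -0.008 -0.004]] [-3.430e-01  5.530e-01  1.000e-02  1.020e+00  1.000e-03 -2.214e+00] [ 0.1  0.3 -0.1] 85.5
[ 614.9589497  -282.45125906  197.23952925]
```

View pics/w14.png

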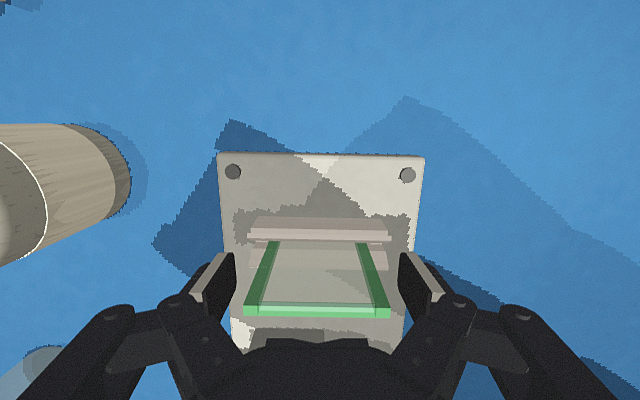

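Emit:
step_arm(targets=[[[0,0,0],[0,0,0.02],-1],[[0,0,0],[0,0,0.04],-1],[[0,0,0],[0,0,0.05],-1],[[0,0,0],[0,0,0.05],-1],[[0.02,-0.067,0],[-0.016,0.018,0.005],-1],[[0.02,-0.067,0],[-0.016,0.018,0.005],-1],[[0.02,-0.067,0],[-0.016,0.018,0.005],-1],[[0.02,-0.067,0],[-0.016,0.018,0.005],-1],[[0.02,-0.067,0],[-0.016,0.018,0.005],-1],[[0,0,0],[0,0,0],-1]])

```text
time_s: 17.18
ee_pos: [511.8, -119.3, 259.3]
tcp_rot: [[0.351, -0.889, -0.294], [0.097, -0.277, 0.956], [-0.931, -0.364, -0.011]]
force: [0.7, -0.4, -0.1]
gripper_width: 85.7
```

```bash
python3 snap.py w15
python3 - <<'E'
from h import *
import pickle
print(proj(pickle.load(open('w15.pkl','rb')),np.array([[539,-112.4,167.9],[550.5,-109,135.]])))
E
```

```text
17.175 [ 511.8 -119.3  259.3] [[ 0.351 -0.889 -0.294]
 [ 0.097 -0.277  0.956]
 [-0.931 -0.364 -0.011]] [-0.352 -0.012 -0.313  0.962  0.214 -2.19 ] [ 0.7 -0.4 -0.1] 85.7
[ 488.41340753 -203.11787769  381.24552746]
[[325.57550926 209.60320417]
 [325.31155301 198.58689502]]
```

View pics/w15.png

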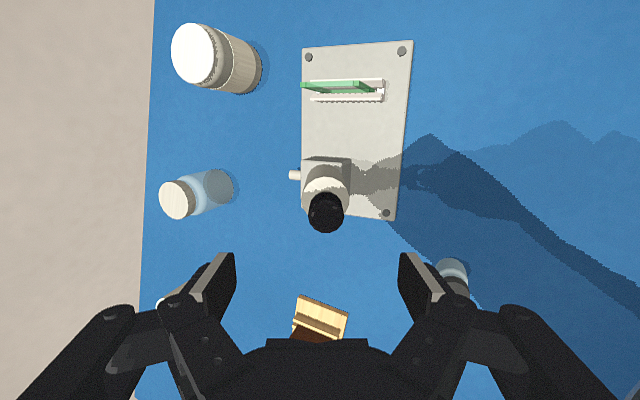

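Run:
```python
from h import *
import pickle
c=pickle.load(open('w15.pkl','rb'))
im=cv2.imread('pics/w15.png'); b=cv2.resize(im[140:250,270:380],None,fx=5,fy=5,interpolation=cv2.INTER_CUBIC)
k=np.array([539,-112.4,167.9]); a=np.array([-.328,-.097,.940]); 
e1=np.cross(a,[0,0,1]);e1/=np.linalg.norm(e1);e2=np.cross(a,e1)
for off,r,col in [(15,15,(0,0,255)),(-15,15,(0,255,255)),(-35,24,(0,255,0))]:
    pts=[k+a*off+r*(np.cos(t)*e1+np.sin(t)*e2) for t in np.linspace(0,2*np.pi,60)]
    q=(proj(c,np.array(pts))-[270,140]+.3)*5
    cv2.polylines(b,[q.astype(np.int32)],True,col,1)
cv2.imwrite('pics/w15c.png',b)
s=ctrl.sense(); print(s['ee_pos'])
```

```text
[ 512.74244648 -119.8121216   259.41350162]
```

View pics/w15c.png

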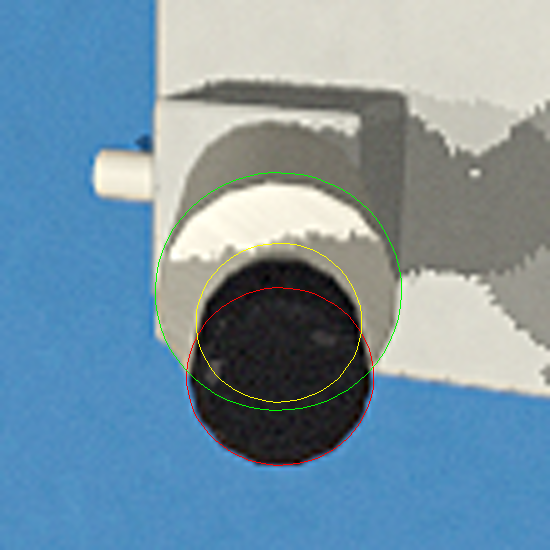

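Emit:
step_arm(targets=[[[0,0.024,0],[0.0046,0.001,-0.029],-1],[[0,0,0],[0,0,0],-1]])

```text
time_s: 17.48
ee_pos: [518.8, -119.7, 230.5]
tcp_rot: [[0.327, -0.898, -0.294], [0.096, -0.278, 0.956], [-0.94, -0.341, -0.005]]
force: [-0.4, 1.3, 0.0]
gripper_width: 85.3
```

```bash
python3 snap.py w16
cat > ax.py <<'E'
from h import *
k=np.array([539,-112.4,167.9]); a=np.array([-.328,-.097,.940])
s=ctrl.sense(); R=np.array(s['tcp_rot']); p=np.array(s['ee_pos']); t=k-8*a; d=t-p
print('pos',np.round(p,1),'need',np.round(d,1),'tool axes',np.round(R.T@d,1),'axis dot err rotvec',np.round(np.cross(R[:,0],-a),3))
E
python3 ax.py
```

```text
17.475 [ 518.8 -119.7  230.5] [[ 0.327 -0.898 -0.294]
 [ 0.096 -0.278  0.956]
 [-0.94  -0.341 -0.005]] [-0.341  0.03  -0.335  0.92   0.201 -2.182] [-0.4  1.3  0. ] 85.3
[ 498.48817775 -203.33472209  353.08822845]
pos [ 519.4 -120.   232. ] need [ 22.2   8.3 -71.6] tool axes [75.4  2.3  1.9] axis dot err rotvec [0.002 0.002 0.001]
```

View pics/w16.png

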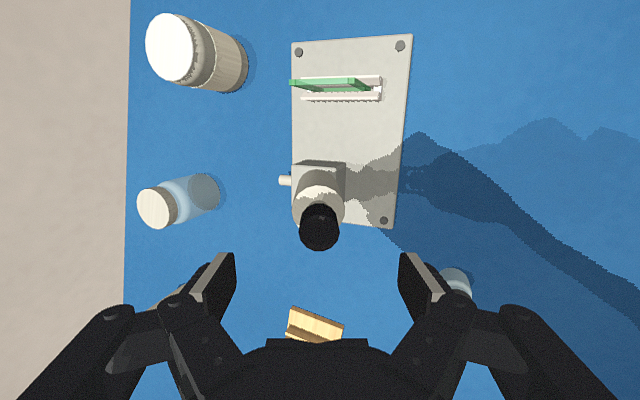

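Emit:
step_arm(targets=[[[0.002,0.002,0],[0.0065,0.003,-0.021],-1],[[0,0,0],[0.0065,0.003,-0.021],-1],[[0,0,0],[0,0,0],-1]])

```text
time_s: 17.9
ee_pos: [535.2, -115.1, 192.6]
tcp_rot: [[0.331, -0.897, -0.293], [0.095, -0.278, 0.956], [-0.939, -0.344, -0.006]]
force: [-0.4, 0.1, -0.2]
gripper_width: 86.0
```

```bash
python3 snap.py w17; python3 ax.py
python3 - <<'E'
from h import *
import pickle
c=pickle.load(open('w17.pkl','rb'))
im=cv2.imread('pics/w17.png'); b=cv2.resize(im[140:320,200:440],None,fx=3,fy=3,interpolation=cv2.INTER_CUBIC)
k=np.array([539,-112.4,167.9]); a=np.array([-.328,-.097,.940]); 
e1=np.cross(a,[0,0,1]);e1/=np.linalg.norm(e1);e2=np.cross(a,e1)
for off,r,col in [(15,15,(0,0,255)),(-15,15,(0,255,255)),(-35,22,(0,255,0))]:
    pts=[k+a*off+r*(np.cos(t)*e1+np.sin(t)*e2) for t in np.linspace(0,2*np.pi,60)]
    q=(proj(c,np.array(pts))-[200,140]+.3)*3
    cv2.polylines(b,[q.astype(np.int32)],True,col,1)
cv2.imwrite('pics/w17c.png',b)
E
```

```text
17.9 [ 535.2 -115.1  192.6] [[ 0.331 -0.897 -0.293]
 [ 0.095 -0.278  0.956]
 [-0.939 -0.344 -0.006]] [-0.321  0.074 -0.388  0.815  0.196 -2.161] [-0.4  0.1 -0.2] 86.0
[ 514.32375465 -198.77431458  315.1476667 ]
pos [ 535.5 -115.4  193.7] need [  6.1   3.7 -33.3] tool axes [33.7  5.   2. ] axis dot err rotvec [0.002 0.005 0.001]
```

View pics/w17c.png

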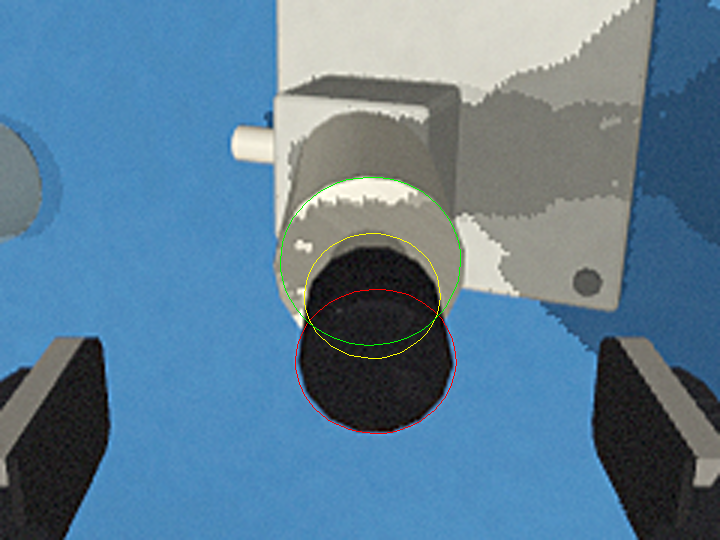

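Emit:
step_arm(targets=[[[0.002,0.005,0],[-0.004,0.001,-0.003],-1],[[0,0,0],[0.005,0.0015,-0.015],-1],[[0,0,0],[0.005,0.0015,-0.013],-1],[[0,0,0],[0,0,0],-1]])

```text
time_s: 18.45
ee_pos: [542.5, -112.3, 165.6]
tcp_rot: [[0.331, -0.897, -0.293], [0.095, -0.277, 0.956], [-0.939, -0.345, -0.006]]
force: [-0.2, -0.0, -0.1]
gripper_width: 85.7
```

```bash
python3 ax.py
```

```text
pos [ 542.5 -112.3  165.6] need [-0.9  0.7 -5.2] tool axes [4.7 2.4 1. ] axis dot err rotvec [0.001 0.003 0.001]
```

Emit:
step_arm(targets=[[[0.001,0.003,0],[-0.001,0.0008,-0.005],-1],[[0,0,0],[0,0,0],-1]])

```text
time_s: 18.7
ee_pos: [541.5, -111.6, 161.1]
tcp_rot: [[0.329, -0.898, -0.293], [0.096, -0.277, 0.956], [-0.939, -0.343, -0.004]]
force: [0.0, 0.1, -0.3]
gripper_width: 85.2
```

```bash
python3 ax.py; python3 snap.py w18
```

```text
pos [ 541.5 -111.6  161.1] need [ 0.1 -0.1 -0.7] tool axes [ 0.7  0.2 -0.1] axis dot err rotvec [0.001 0.001 0.   ]
18.7 [ 541.5 -111.6  161.1] [[ 0.329 -0.898 -0.293]
 [ 0.096 -0.277  0.956]
 [-0.939 -0.343 -0.004]] [-0.309  0.107 -0.434  0.736  0.193 -2.149] [ 0.   0.1 -0.3] 85.2
[ 520.96130114 -195.34030967  283.58911082]
```

View pics/w18.png

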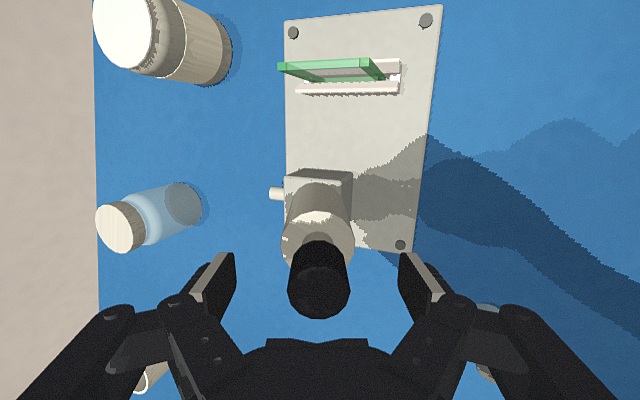

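Emit:
step_arm(targets=[[[0,0,0],[0,0,0],1],[[0,0,0],[0,0,0],1],[[0,0,0],[0,0,0],1],[[0,0,0],[0,0,0],1],[[0,0,0],[0,0,0],1],[[0,0,0],[0,0,0],1],[[0,0,0],[0,0,0],1],[[0,0,0],[0,0,0],1]], force=30)

```text
time_s: 19.75
ee_pos: [541.1, -112.1, 161.9]
tcp_rot: [[0.329, -0.898, -0.292], [0.095, -0.276, 0.956], [-0.94, -0.342, -0.005]]
force: [-1.3, -1.5, 0.4]
gripper_width: 29.5
```

```bash
python3 ax.py; python3 snap.py w19
```

```text
pos [ 541.1 -112.1  161.9] need [ 0.5  0.5 -1.5] tool axes [ 1.6 -0.1  0.3] axis dot err rotvec [0.002 0.001 0.001]
19.75 [ 541.1 -112.1  161.9] [[ 0.329 -0.898 -0.292]
 [ 0.095 -0.276  0.956]
 [-0.94  -0.342 -0.005]] [-0.31   0.106 -0.434  0.738  0.192 -2.149] [-1.3 -1.5  0.4] 29.5
[ 520.47584936 -195.73508798  284.44923969]
```

View pics/w19.png

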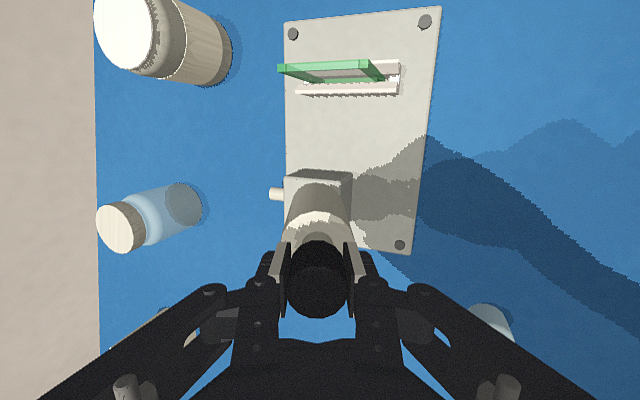

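Emit:
step_arm(targets=[[[0,0,0],[-0.001,-0.0003,0.003],1],[[0,0,0],[-0.001,-0.0003,0.003],1],[[0,0,0],[0,0,0],1]])

```text
time_s: 20.18
ee_pos: [538.9, -112.6, 167.9]
tcp_rot: [[0.328, -0.898, -0.292], [0.095, -0.276, 0.956], [-0.94, -0.342, -0.005]]
force: [1.6, 0.5, -2.3]
gripper_width: 29.2
```

```bash
cat > dr.py <<'E'
from h import *
a=np.array([-.3280,-.0968,.9397]); p0=np.array([541.1,-112.1,161.9])
s=ctrl.sense(); R=np.array(s['tcp_rot']); p=np.array(s['ee_pos']); d=p-p0; al=d@a
print('t',round(s['time_s'],2),'drawn %.1f'%al,'lateral',np.round(d-al*a,2),'toGo',np.round(p0+50*a-p,1),'F',np.round(s['force'],1),'T',np.round(s['ft_torque'],2),'rot',np.round(np.cross(R[:,0],-a),3),'w',round(s['gripper_width'],1))
E
python3 dr.py
```

```text
t 20.18 drawn 6.4 lateral [-0.09  0.12 -0.02] toGo [-14.2  -4.3  41. ] F [ 1.6  0.5 -2.3] T [-0.19  0.13 -0.01] rot [0.001 0.    0.   ] w 29.2
```

Moving straight with only about 3 N. I'll continue.

Emit:
step_arm(targets=[[[0,0,0],[-0.0015,-0.0005,0.0045],1],[[0,0,0],[-0.0015,-0.0005,0.0045],1],[[0,0,0],[-0.0015,-0.0005,0.0045],1],[[0,0,0],[0,0,0],1]])

```text
time_s: 20.68
ee_pos: [534.0, -114.2, 182.4]
tcp_rot: [[0.328, -0.898, -0.292], [0.095, -0.276, 0.956], [-0.94, -0.342, -0.005]]
force: [1.2, 0.3, -3.7]
gripper_width: 28.7
```

```bash
python3 dr.py
```

```text
t 20.68 drawn 21.8 lateral [0.03 0.02 0.01] toGo [-9.3 -2.8 26.5] F [ 1.2  0.3 -3.7] T [-0.14  0.2  -0.01] rot [0.001 0.    0.   ] w 28.7
```

Emit:
step_arm(targets=[[[0,0,0],[-0.0016,-0.0005,0.0045],1],[[0,0,0],[-0.0016,-0.0005,0.0045],1],[[0,0,0],[-0.0016,-0.0005,0.0045],1],[[0,0,0],[0,0,0],1]])

```text
time_s: 21.18
ee_pos: [528.9, -115.8, 196.9]
tcp_rot: [[0.328, -0.898, -0.292], [0.095, -0.276, 0.956], [-0.94, -0.342, -0.005]]
force: [0.7, -0.1, -3.7]
gripper_width: 28.9
```

```bash
python3 dr.py; python3 snap.py w20
```

```text
t 21.18 drawn 37.3 lateral [ 0.01 -0.06 -0.  ] toGo [-4.2 -1.2 12. ] F [ 0.7 -0.1 -3.7] T [-0.07  0.25  0.01] rot [0.001 0.    0.   ] w 28.9
21.175 [ 528.9 -115.8  196.9] [[ 0.328 -0.898 -0.292]
 [ 0.095 -0.276  0.956]
 [-0.94  -0.342 -0.005]] [-0.326  0.062 -0.389  0.83   0.197 -2.165] [ 0.7 -0.1 -3.7] 28.9
[ 508.30834111 -199.42587386  319.48597564]
```

View pics/w20.png

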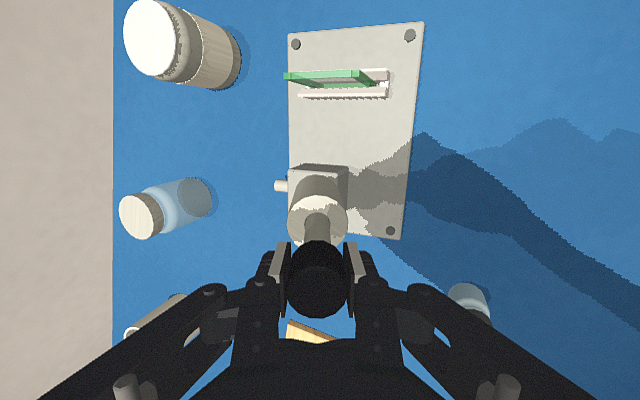

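Emit:
step_arm(targets=[[[0,0,0],[-0.0015,-0.0004,0.004],1],[[0,0,0],[-0.0015,-0.0004,0.004],1],[[0,0,0],[-0.001,-0.0003,0.003],1],[[0,0,0],[0,0,0],1]])

```text
time_s: 21.72
ee_pos: [524.7, -116.9, 208.5]
tcp_rot: [[0.328, -0.898, -0.292], [0.096, -0.276, 0.956], [-0.94, -0.342, -0.005]]
force: [1.8, -1.0, -2.2]
gripper_width: 29.4
```

```bash
python3 dr.py; python3 snap.py w21
python3 - <<'E'
from h import *
im=cv2.imread('pics/w21.png'); cv2.imwrite('pics/w21c.png',cv2.resize(im[140:330,250:390],None,fx=3.1,fy=3.1,interpolation=cv2.INTER_CUBIC))
im=grab_frame('scene'); save('s21',cv2.resize(im[150:290,220:380],None,fx=4,fy=4,interpolation=cv2.INTER_CUBIC))
E
```

```text
t 21.73 drawn 49.6 lateral [-0.11  0.02 -0.04] toGo [-0.  -0.1  0.4] F [ 1.8 -1.  -2.2] T [-0.12  0.12 -0.01] rot [0.001 0.    0.   ] w 29.4
21.725 [ 524.7 -116.9  208.5] [[ 0.328 -0.898 -0.292]
 [ 0.096 -0.276  0.956]
 [-0.94  -0.342 -0.005]] [-0.331  0.048 -0.373  0.86   0.199 -2.171] [ 1.8 -1.  -2.2] 29.4
[ 504.14813276 -200.54955041  331.03530701]
```

View pics/w21c.png

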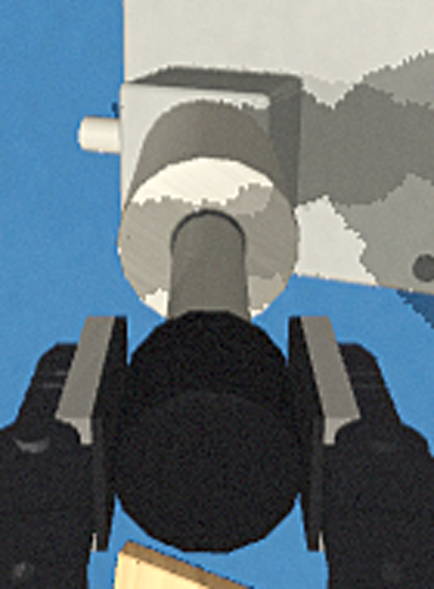

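View pics/s21.png

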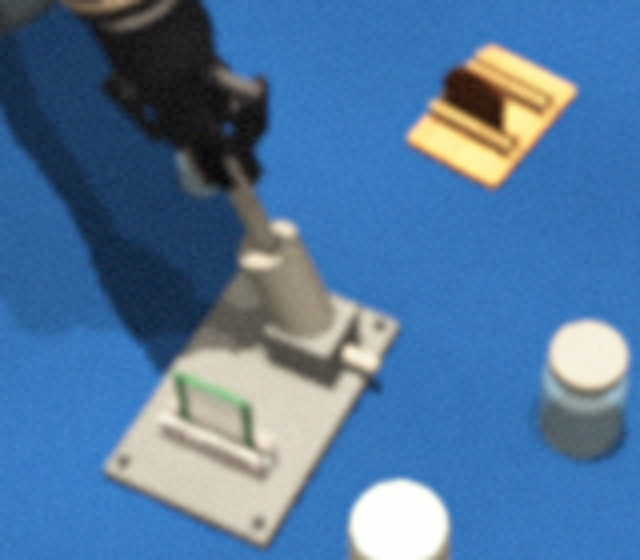

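Emit:
step_arm(targets=[[[0,0,0],[-0.0006,-0.0002,0.0018],1],[[0,0,0],[0,0,0],1],[[0,0,0],[0,0,0],1],[[0,0,0],[0,0,0],1]])

```text
time_s: 22.32
ee_pos: [524.1, -117.0, 210.1]
tcp_rot: [[0.328, -0.898, -0.293], [0.096, -0.276, 0.956], [-0.94, -0.342, -0.005]]
force: [2.1, -0.4, -3.4]
gripper_width: 29.1
```

```bash
python3 dr.py; python3 snap.py w22
python3 - <<'E'
from h import *
a=[]
for n in ('w19','w22'):
    im=cv2.imread('pics/%s.png'%n); a.append(cv2.resize(im[190:330,265:375],None,fx=3.5,fy=3.5,interpolation=cv2.INTER_CUBIC))
cv2.imwrite('pics/w22c.png',np.hstack(a))
for n in ('ring','knob','guard'):
    for x in look_for('wrist',n)[:2]: print(n,round(x['p'],2),np.round(x['at']))
s=ctrl.sense(); print(s['dq'])
E
```

```text
t 22.32 drawn 51.3 lateral [-0.15  0.07 -0.05] toGo [ 0.6  0.1 -1.2] F [ 2.1 -0.4 -3.4] T [-0.1   0.11 -0.07] rot [0.001 0.    0.   ] w 29.1
22.325 [ 524.1 -117.   210.1] [[ 0.328 -0.898 -0.293]
 [ 0.096 -0.276  0.956]
 [-0.94  -0.342 -0.005]] [-0.332  0.047 -0.371  0.865  0.199 -2.171] [ 2.1 -0.4 -3.4] 29.1
[ 503.5966515  -200.6927237   332.56078069]
ring 0.8 [320. 274.]
knob 0.78 [316. 275.]
[-1.16831898e-03  4.32209673e-04 -3.64554815e-05 -7.54498729e-04
 -5.45010850e-04  1.52432493e-03]
```

View pics/w22c.png

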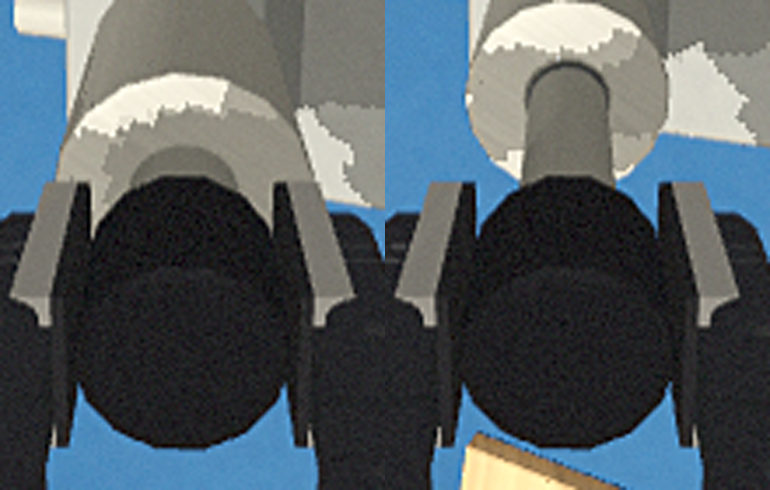

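```bash
python3 dr.py; python3 -c "
from h import *
print(ctrl.close_job())"
```

```text
t 22.52 drawn 51.3 lateral [-0.16  0.1  -0.04] toGo [ 0.6  0.  -1.1] F [ 0.7  0.4 -3.8] T [-0.12  0.05 -0.03] rot [0.001 0.    0.   ] w 29.4
the job is handed in; nothing more can be done
None
```

I handed the job in at 22.5 s, with the plunger still held and its ring at the barrel's mouth. The job gives no verdict, so the results below come from my own checks.

**Guard:** I gripped it by its two upright edges, lifted it out of the rack and lowered it until it touched the groove's floor. The tool stopped at z 67.2 mm, against about 67.6 expected. I opened the gripper only after that, and the guard stood upright in the groove in every later picture.

**Plunger:** I gripped the knob with the tool lined up on the barrel's axis and drew it 51.3 mm (nominal 50), so the ring should be about 1.3 mm past the mouth.
- **Straightness:** it stayed within 0.2 mm of the axis line, with about 4 N or less on the wrist when I checked between moves.
- **Grip:** the last picture showed the ring's dark edge at the mouth and no slip of the knob in the fingers.

**Checks that failed or disagreed:**
- **Size mismatch:** the base plate, rack and barrel mouth looked 3–8% smaller in the pictures than stated. I took this for bevelled edges and relied on the screw holes, the groove's lips, the guard and the knob instead.
- **Network results:** at the end the "ring" detection landed on the knob, and the guard was not found in the wrist camera. I judged both by eye.
- **Other things:** I made no final measurement of them. The arm met no unexpected forces, and those in view looked unmoved.

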